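# Put the spice jars back on the carousel, lids level

## Task

The spice jars have come in from the patio on the baking sheet: put the three amber glass spice jars back on the carousel, the tallest on the lowest shelf, the middle one on the middle shelf and the shortest on the highest, so that all the lids finish level. Stand each one upright inside the rim of its shelf, setting it down rather than dropping it, and draw the tall jar straight up out of its light wire caddy so that the caddy neither tips nor comes along. Leave the caddy and the other things on the sheet where they are.

Things in the scene. Friction and masses are not known exactly. Their poses are not given: they have to be found in the camera images.
- jar_tall_center (a point): tall spice jar: upright amber glass cylinder 44 mm in diameter with a ribbed steel screw lid (14 mm high) on top, 122 mm high with lid, about 200 g. The point is on its axis half-way up (61 mm above its foot); z is up along its axis. It stands in the wire caddy, its foot 4 mm above the sheet: about 75 mm of it show above the caddy's ring.
- jar_medium_center (a point): medium spice jar: upright amber glass cylinder 44 mm in diameter with a ribbed steel screw lid (14 mm high) on top, 90 mm high with lid, about 150 g. The point is on its axis half-way up (45 mm above its foot); z is up along its axis. It stands on the aluminium baking sheet (380 x 280 mm, 3 mm thick, rim 14 mm high).
- jar_short_center (a point): short spice jar: upright amber glass cylinder 44 mm in diameter with a ribbed steel screw lid (14 mm high) on top, 58 mm high with lid, about 110 g. The point is on its axis half-way up (29 mm above its foot); z is up along its axis. It stands on the aluminium baking sheet (380 x 280 mm, 3 mm thick, rim 14 mm high).
- caddy: light (60 g) free-standing wire table caddy that holds the tall jar: a wooden disc 68 mm in diameter and 4 mm thick, three wire posts and a wire ring (51 mm inside, 57 mm outside, top 49 mm above the foot); a finger loop reaches 48 mm from the axis along its x. Loose on the baking sheet. Origin at the centre of its underside, z up.
- shelf_low: lowest of the carousel's three round wooden shelves (120 degrees apart, turning together on light friction). Floor 28 mm above the counter, 78 mm across inside a rim 7 mm high. Origin at the centre of its floor's upper face, z up, x straight away from the post, whose axis is 82 mm off along -x and which ends in a knob 36 mm across, top 152 mm above the counter.
- shelf_middle: middle of the carousel's three round wooden shelves (120 degrees apart, turning together on light friction). Floor 60 mm above the counter, 78 mm across inside a rim 7 mm high. Origin at the centre of its floor's upper face, z up, x straight away from the post, whose axis is 82 mm off along -x and which ends in a knob 36 mm across, top 152 mm above the counter.
- shelf_high: highest of the carousel's three round wooden shelves (120 degrees apart, turning together on light friction). Floor 92 mm above the counter, 78 mm across inside a rim 7 mm high. Origin at the centre of its floor's upper face, z up, x straight away from the post, whose axis is 82 mm off along -x and which ends in a knob 36 mm across, top 152 mm above the counter.
- tumbler: clear glass tumbler standing upright, mouth up, 60 mm across at the rim, 85 mm high; origin at the centre of its underside. Not a spice jar; stays on the sheet.
- cutter: round steel pastry cutter, an open ring 62 mm across and 38 mm high; origin at the centre of its lower edge. Stays on the sheet.
- shaker: white ceramic waisted salt shaker, 48 mm across and 80 mm high; origin at the centre of its underside. Not a spice jar; stays on the sheet.
Mind the look-alikes: they are no part of the job. Leave any blue look-alike of the part that bears jar_short_center alone.

How it is judged (in metres and radians):
At the end, for the whole second after the job is handed in: Tall, medium and short jar stand at rest on the lowest, middle and highest shelf, upright within 0.1 rad, axis within 20 mm of the shelf's centre, foot within 5 mm of its floor; caddy upright within 0.1 rad; caddy, tumbler, cutter and shaker within 30 mm of where they started (horizontal distance between jar_tall_center and shelf_low below 0.02 m and z of jar_tall_center in the frame of shelf_low between 0.056 and 0.066 m and angle between each of jar_tall_center, jar_medium_center, jar_short_center, caddy's own z axis and vertical below 0.1 rad and linear speed of each of jar_tall, jar_medium, jar_short below 0.02 m/s and horizontal distance between jar_medium_center and shelf_middle below 0.02 m and z of jar_medium_center in the frame of shelf_middle between 0.04 and 0.05 m and horizontal distance between jar_short_center and shelf_high below 0.02 m and z of jar_short_center in the frame of shelf_high between 0.024 and 0.034 m and distance of each of caddy, tumbler, cutter, shaker from where it was at the start of the episode below 0.03 m); the robot touches nothing.
It fails at once if a jar is dropped onto its shelf (reaches it faster than 0.6 m/s, a fall of about 2 cm) ((horizontal distance between jar_tall_center and shelf_low below 0.03 m and z of jar_tall_center in the frame of shelf_low below 0.073 m and linear speed of jar_tall above 0.6 m/s) or (horizontal distance between jar_medium_center and shelf_middle below 0.03 m and z of jar_medium_center in the frame of shelf_middle below 0.057 m and linear speed of jar_medium above 0.6 m/s) or (horizontal distance between jar_short_center and shelf_high below 0.03 m and z of jar_short_center in the frame of shelf_high below 0.041 m and linear speed of jar_short above 0.6 m/s)).
It fails at once if the caddy tips by more than 0.3 rad, or is dragged or lifted more than 30 mm (angle between caddy's own z axis and vertical above 0.3 rad or distance of caddy from where it was at the start of the episode above 0.03 m).
It fails at once if the tumbler, cutter or shaker is shifted more than 30 mm (distance of any of tumbler, cutter, shaker from where it was at the start of the episode above 0.03 m).
It also fails if it takes over 90 s, if anything falls off the work surface, if the arm or the gripper's body presses on something with over 40 N, if the wrist force passes 120 N, or if a joint passes its speed limit or range.

## Robot

A 6-joint arm with a two-finger parallel gripper is mounted at the origin on the work surface. World frame = base frame: x ahead of the robot, y to its left, z up, the work surface at z = 0. Lengths are in m, angles in degrees, forces in N, time in s.
With the tool pointing down it reaches from about 0.3 to 0.75 m from the base axis. Payload 8.5 kg.
Tool frame: the origin (TCP) lies at the very end of the fingers, on their centre line; the grasp point (between the pads) lies 19 mm behind it (grip_depth is the distance from the TCP to the grasp point, in m); z points along the fingers, y is the direction in which the jaws open and shut (so a half turn about z gives the same grasp; the last joint's range is limited). The gripper opens to 85 mm and grips with 20 to 120 N. Pads are 22 mm wide; open, the fingers measure 114 mm over their backs; the gripper's body (76 mm by 85 mm) begins 54 mm behind the grasp point. The pads swing forward as they close: fully open they stand 13 mm farther back than shut.
Start: joints at [-86.305, 21.807, 74.336, -0, 83.858, -12.336], TCP at [0.152, -0.529, 0.195] pointing down, gripper open.
Joint ranges: [-178.18, 178.18], [-50.72, 133.34], [12.68, 142.11], [-81.47, 261.47], [9.98, 163.14], [-165.26, 165.26]. Speed limits (degrees/s): [136.94, 136.94, 180, 180, 180, 180].

## Interface

Orientations are given as a 3x3 rotation matrix whose columns are the frame's x, y, z axes.
In Python, from rig import observe, get_image, close_job, silhouettes, grip_depth gives the robot as it stands. The module is installed in compiled form; this text tells all that it offers.
- The arm moves only by the shell command python3 -m crank 'ROWS' [FORCE]. ROWS is a JSON object of lists of equal length, an entry for each row: "slide": the shift along the tool's x, y, z in m, a list of three; "roll": the turn about the tool's z in rad; "grip": the finger opening in m, from 0 to 0.0854. A call has exactly 8 rows; each row is the pose to reach, as a shift and turn from the pose commanded when the call began, along the tool's axes at that moment; what a row does not reach only later rows make up. A row lasts 1/10 s, in which the tool goes at most 50 mm and 8.59 degrees, less where a joint would pass 70% of its speed; a pose out of reach is approached as far as the arm can. A call with a gripper value outside its range is refused whole. The fingers move at their own pace and stop on an object; FORCE is the grip in N (left out, the last holds). Time passes only in rows, so rows that repeat a pose let the fingers close, or fill a call up. It gives the time, the measured TCP pose, the force and the opening at its end, in the units of the state.
- observe(): the state, without advancing time (a new reading comes with each control period).
- get_image(name): name is "scene" or "top" or "wrist"; returns a dict with "frame" (420x560x3 uint8, red, green, blue), "fx", "fy", "cx", "cy" (pixels), "D" ([k1, k2, p1, p2, k3] as OpenCV has them; the pictures are not rectified), "xyz" and "rotation" of the camera in the world. Camera axes: x right, y down, z forward; pixel columns grow to the right and rows downward; lengths in m; the calibration is good to about 2 mm. A picture is of the moment at which its call begins. There is no depth.
- close_job(): hands the job in, once; it reports no verdict.
Trained networks look in a picture, given as the dict that the camera call returned (one of the last four; its "shot" number tells which), for a name from the list of things; names that differ only in an ending like _2 or _b are one class to them, and where a whole thing is asked for, a point or a joint stands for the part that bears it (a point fixed in the world has none). Each returns a list of dicts, best first, with "confidence" (0 to 1); they miss things now and then, are a little off and sometimes report something else, mostly with a low value. They report only what shows in the picture. A call takes as long as a camera call. They do not tell look-alikes from the thing itself.
- silhouettes(target, picture): "pixels" (420x560 bool, what is visible of it) and "box" ([centre column, centre row, width, height] in pixels, round what is visible of it).
The state is a dict: "time_s": time; "q": joint angles; "qvel": joint speeds; "joint_efforts": joint torques, N m; "position": TCP position; "tool_rot": TCP orientation; "ft_force": force on the tool from outside, world axes, zero at the start; "wrist_torque": the same for the moment, N m; "grip_width": finger opening in m.
Only numpy, scipy, OpenCV 4.12 (cv2) and the standard library are available. Lean on these libraries where they do the work, as an engineer would, in place of code of your own. Each camera call takes 0.05 s, during which the arm holds its last target.

## Working session

There is one attempt and no reset: what is moved stays moved. The work goes in short steps, Python scripts to look and compute and a shell command to move; the robot and the scene stay as the last step left them, time stands still between calls to the robot, and variables do not carry over. Pictures are saved under pics/ and viewed, and the job is handed in when it is done.

```bash
mkdir -p pics; ls; python3 - <<'E'
from rig import *
import cv2,pickle
print(observe()); print(grip_depth)
d={}
for n in ["scene","top","wrist"]:
    p=get_image(n); d[n]=p
    cv2.imwrite(f"pics/{n}0.png",p["frame"][:,:,::-1])
    print(n,{k:v for k,v in p.items() if k!="frame"})
pickle.dump(d,open("d0.pkl","wb"))
E
```

```text
pics
{'time_s': 0.0, 'q': array([-8.63027108e+01,  2.18390659e+01,  7.43869244e+01,  1.31638342e-03,
        8.38600506e+01, -1.23364975e+01]), 'qvel': array([ 0.02624949,  0.10217283,  0.00726219, -0.04474337,  0.0398521 ,
       -0.00060274]), 'joint_efforts': array([-2.46934578e-03, -4.48472893e+01, -2.31277746e+01, -2.72595125e-04,
        4.81253082e-03, -2.95598852e-05]), 'position': array([ 0.15188556, -0.52822635,  0.19461709]), 'tool_rot': array([[ 9.61099685e-01,  2.76201721e-01, -7.40412516e-05],
       [ 2.76201518e-01, -9.61098575e-01,  1.50004551e-03],
       [ 3.43154211e-04, -1.46214357e-03, -9.99998872e-01]]), 'ft_force': array([ 0.3313722 ,  0.56111524, -0.47133629]), 'wrist_torque': array([-0.00467611,  0.0314357 , -0.00839474]), 'grip_width': 0.08535655413666696}
0.0187
scene {'fx': 414.34361131726814, 'fy': 414.34361131726814, 'cx': 286.289886612171, 'cy': 207.53577764017052, 'D': array([-0.10412476,  0.        ,  0.        ,  0.        ,  0.        ]), 'xyz': array([ 1.20756106, -0.20928813,  0.63240529]), 'rotation': array([[ 0.28406347,  0.55653951, -0.7807507
[... 268 characters left out ...]
,  0.        ,  0.        ]), 'xyz': array([0.25021074, 0.00531647, 1.45179431]), 'rotation': array([[-7.93607371e-03, -9.85922816e-01,  1.67012631e-01],
       [-9.99968246e-01,  7.70345236e-03, -2.04063760e-03],
       [ 7.25337316e-04, -1.67023523e-01, -9.85952644e-01]]), 'shot': 2}
wrist {'fx': 294.45819778506717, 'fy': 294.45819778506717, 'cx': 277.90305028634543, 'cy': 209.26964648360772, 'D': array([-0.00693734,  0.        ,  0.        ,  0.        ,  0.        ]), 'xyz': array([ 0.21901328, -0.50860792,  0.37468843]), 'rotation': array([[ 0.27596203, -0.92324429, -0.26732927],
       [-0.9611663 , -0.26567319, -0.07467996],
       [-0.00207438,  0.27755672, -0.96070701]]), 'shot': 3}
```

View pics/scene0.png

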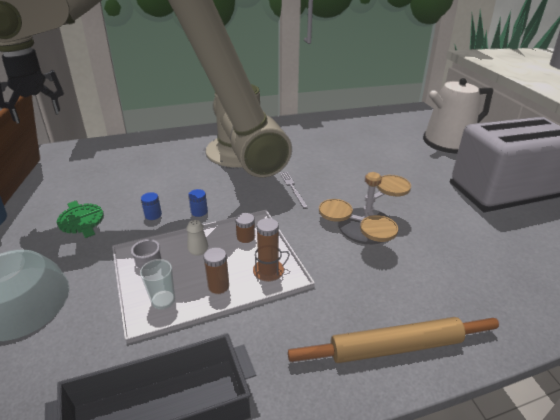

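View pics/top0.png

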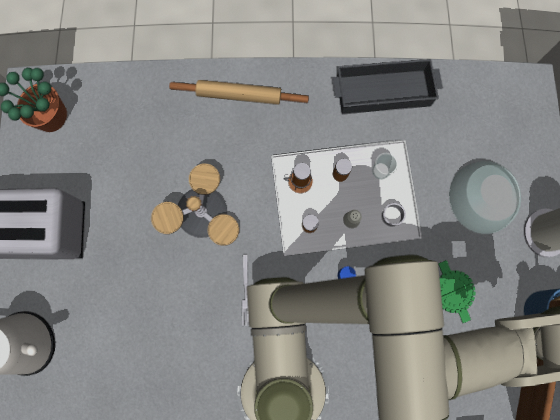

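View pics/wrist0.png

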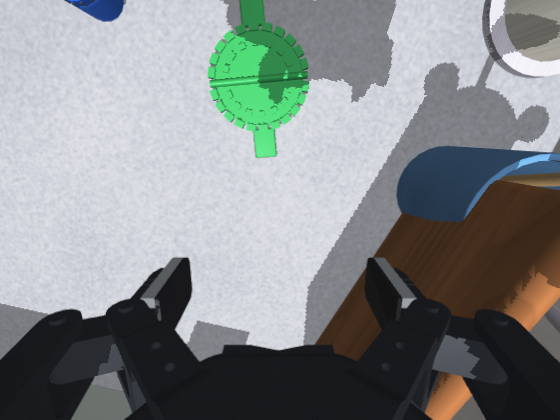

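The scene picture shows the tall jar in its caddy (268,250), the medium jar (216,270), the short amber jar (245,228), two blue look-alikes off the sheet (151,207) and (198,203), and the carousel around (372,205). Now I'll measure.

```bash
cat > h.py <<'E'
import numpy as np,cv2,pickle
from rig import *
def K(p): return np.array([[p["fx"],0,p["cx"]],[0,p["fy"],p["cy"]],[0,0,1.]])
def proj(p,X):
    R=p["rotation"].T; t=-R@p["xyz"]
    return cv2.projectPoints(np.atleast_2d(np.asarray(X,float)),cv2.Rodrigues(R)[0],t,K(p),p["D"])[0][:,0]
def ray(p,uv):
    n=cv2.undistortPoints(np.asarray(uv,float).reshape(-1,1,2),K(p),p["D"])[:,0]
    return np.c_[n,np.ones(len(n))]@p["rotation"].T
def onz(p,uv,z):
    d=ray(p,uv); return p["xyz"]+d*((z-p["xyz"][2])/d[:,2])[:,None]
def solid(levels,n=48):
    "surface of revolution: [(z,r),..] points"
    a=np.linspace(0,2*np.pi,n,endpoint=False)
    return np.concatenate([np.c_[r*np.cos(a),r*np.sin(a),np.full(n,z)] for z,r in levels])
def hullmask(p,X):
    m=np.zeros((420,560),np.uint8); cv2.fillConvexPoly(m,cv2.convexHull(proj(p,X).astype(np.float32)).round().astype(np.int32),1); return m
E
python3 - <<'E'
from h import *
d={}
S={}
for n in ["scene","top"]:
    p=get_image(n); d[n]=p
    im=p["frame"][:,:,::-1].copy()
    for t in ["jar_tall_center","jar_medium_center","jar_short_center","caddy","shelf_low","shelf_middle","shelf_high","tumbler","cutter","shaker"]:
        r=silhouettes(t,p); S[n,t]=r
        print(n,t,[(round(x["confidence"],2),np.round(x["box"]).astype(int).tolist(),int(x["pixels"].sum())) for x in r])
pickle.dump((d,S),open("s0.pkl","wb"))
E
```

```text
scene jar_tall_center [(0.57, [269, 247, 27, 59], 1175)]
scene jar_medium_center [(0.89, [216, 269, 23, 45], 881)]
scene jar_short_center [(0.94, [153, 205, 17, 35], 398), (0.77, [245, 229, 18, 31], 546), (0.74, [198, 204, 20, 25], 424)]
scene caddy [(0.64, [268, 266, 28, 35], 328)]
scene shelf_low [(0.9, [337, 209, 33, 22], 604)]
scene shelf_middle [(0.81, [377, 226, 33, 33], 826)]
scene shelf_high [(0.77, [394, 185, 38, 19], 595)]
scene tumbler [(0.73, [157, 285, 36, 56], 1326)]
scene cutter [(0.56, [145, 253, 28, 32], 570)]
scene shaker [(0.55, [198, 237, 19, 38], 589), (0.22, [334, 211, 34, 22], 625)]
top jar_tall_center [(0.91, [303, 175, 18, 25], 342)]
top jar_medium_center [(0.7, [343, 171, 21, 22], 302), (0.62, [299, 186, 27, 20], 187)]
top jar_short_center [(0.69, [312, 225, 18, 15], 280), (0.52, [346, 272, 20, 10], 162)]
top caddy [(0.67, [300, 182, 26, 19], 210), (0.39, [395, 214, 29, 20], 233)]
top shelf_low [(0.78, [223, 232, 32, 29], 789)]
top shelf_middle [(0.68, [204, 179, 32, 34], 736), (0.61, [340, 171, 17, 21], 296)]
top shelf_high [(0.63, [168, 217, 36, 33], 795)]
top tumbler [(0.89, [385, 168, 28, 28], 489)]
top cutter [(0.64, [395, 213, 26, 24], 236)]
top shaker [(0.7, [353, 221, 20, 20], 283), (0.2, [224, 232, 30, 31], 776)]
```

```bash
python3 - <<'E'
import cv2
a=cv2.imread("pics/scene0.png");b=cv2.imread("pics/top0.png")
cv2.imwrite("pics/c1.png",cv2.resize(a[150:310,100:310],None,fx=3.5,fy=3.5,interpolation=2))
cv2.imwrite("pics/c2.png",cv2.resize(a[160:260,300:430],None,fx=5,fy=5,interpolation=2))
cv2.imwrite("pics/c3.png",cv2.resize(b[135:275,140:430],None,fx=2.7,fy=2.7,interpolation=2))
E
```

```text
(no output)
```

View pics/c1.png

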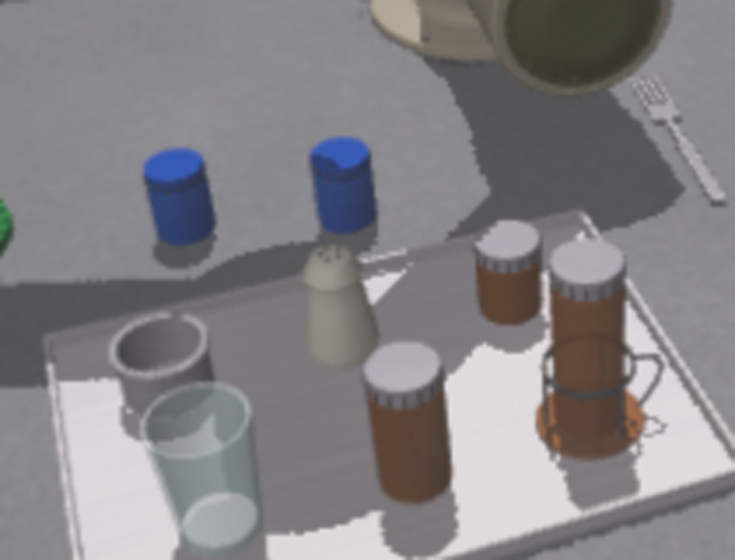

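View pics/c2.png

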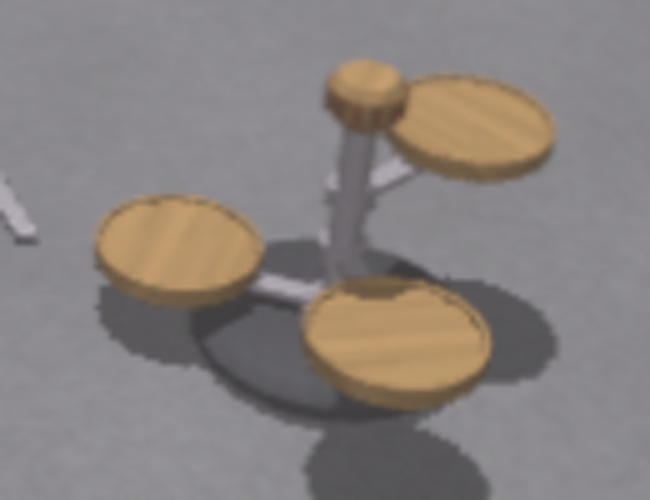

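View pics/c3.png

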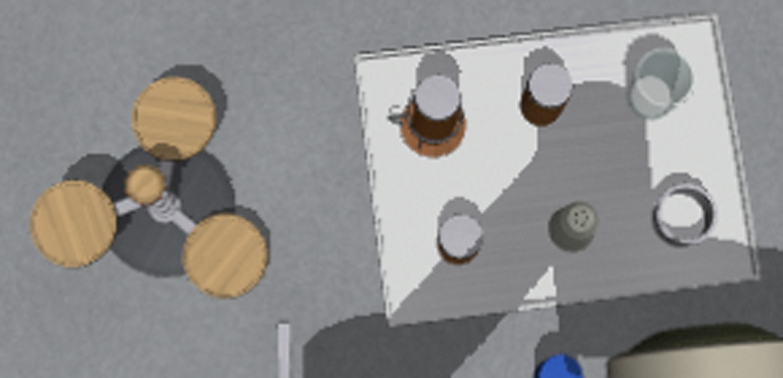

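```bash
python3 - <<'E'
from h import *
d,S=pickle.load(open("s0.pkl","rb"))
s,t=d["scene"],d["top"]
L={"tall":((268,224.9),(302.2,170.9),.129),"med":((215.4,254.9),(343.7,166.1),.093),"short":((245.1,218),(310.7,222),.061)}
for k,(a,b,z) in L.items(): print(k,onz(s,[a],z)[0].round(4),onz(t,[b],z)[0].round(4))
for a,b in [((335.8,209.4),(223.3,229.8)),((379.4,227.4),(204.8,178.7)),((394,184.4),(167,218))]:
    for z in (.035,.067,.099): print(z,onz(s,[a],z)[0].round(4),onz(t,[b],z)[0].round(4))
print("knob",onz(s,[(300+366/5,160+80/5)],.152).round(4),onz(t,[(140+145/2.7,135+184/2.7)],.152).round(4))
for k,z in (("tumbler",.085+.003),("cutter",.041),("shaker",.083)):
  print(k,onz(t,[S["top",k][0]["box"][:2]],.043 if k!="cutter" else .02).round(3),onz(s,[S["scene",k][0]["box"][:2]],.043 if k!="cutter" else .02).round(3))
E
```

```text
tall [ 0.5747 -0.0538  0.129 ] [ 0.5731 -0.0555  0.129 ]
med [ 0.5942 -0.1649  0.093 ] [ 0.5942 -0.1664  0.093 ]
short [ 0.4498 -0.0771  0.061 ] [ 0.4514 -0.0789  0.061 ]
0.035 [0.441  0.1533 0.035 ] [0.4359 0.1538 0.035 ]
0.067 [0.4821 0.1339 0.067 ] [0.4317 0.1504 0.067 ]
0.099 [0.5232 0.1145 0.099 ] [0.4275 0.147  0.099 ]
0.035 [0.5371 0.2255 0.035 ] [0.5766 0.2058 0.035 ]
0.067 [0.573  0.2022 0.067 ] [0.5692 0.2013 0.067 ]
0.099 [0.6089 0.1789 0.099 ] [0.5618 0.1968 0.099 ]
0.035 [0.3743 0.3531 0.035 ] [0.4689 0.3071 0.035 ]
0.067 [0.4189 0.323  0.067 ] [0.464  0.3003 0.067 ]
0.099 [0.4636 0.2929 0.099 ] [0.459  0.2935 0.099 ]
knob [[0.4925 0.2142 0.152 ]] [[0.4877 0.216  0.152 ]]
tumbler [[ 0.601 -0.287  0.043]] [[ 0.595 -0.285  0.043]]
cutter [[ 0.48  -0.313  0.02 ]] [[ 0.462 -0.31   0.02 ]]
shaker [[ 0.457 -0.192  0.043]] [[ 0.467 -0.19   0.043]]
```

Identification: the short-jar candidates in the scene view are (245,229), (153,205) and (198,204). Only (245,229) is amber with a steel lid and stands on the sheet. The other two are blue and on the counter, so I leave them alone; the enlarged crop confirms this. Low shelf is scene (336,209), middle (379,227), high (394,185). Each agrees in both views only at its own height.

I'll take the medium jar first.

```bash
cat > to.py <<'E'
import sys,numpy as np
from rig import observe
o=observe(); T=np.array([float(v) for v in sys.argv[1:4]])
print("t",round(o["time_s"],2),"pos",o["position"].round(4),"q",o["q"].round(1),"F",o["ft_force"].round(1),"w",round(o["grip_width"],4))
print("tool delta",(o["tool_rot"].T@(T-o["position"])).round(4),"tooly",o["tool_rot"][:,1].round(3))
E
python3 to.py 0.594 -0.1657 0.2
python3 -m crank '{"slide":[[0.04,-0.017,0],[0.085,-0.037,0],[0.13,-0.057,0],[0.175,-0.076,0],[0.22,-0.096,0],[0.265,-0.115,0],[0.31,-0.135,0],[0.34,-0.148,0]],"roll":[0,0,0,0,0,0,0,0],"grip":[0.085,0.085,0.085,0.085,0.085,0.085,0.085,0.085]}' 45
python3 to.py 0.594 -0.1657 0.2
```

```text
t 1.25 pos [ 0.1519 -0.5286  0.1952] q [-86.3  21.8  74.3   0.   83.9 -12.3] F [-0.3 -0.1 -0.1] w 0.0852
tool delta [ 0.5251 -0.2267 -0.0048] tooly [ 0.276 -0.961  0.   ]
time_s: 2.05
position: [0.4397, -0.2902, 0.1954]
tool_rot: [[0.961, 0.278, 0.0], [0.278, -0.961, 0.0], [0.0, 0.0, -1.0]]
ft_force: [-0.3, -1.5, -0.0]
grip_width: 0.0851
t 2.05 pos [ 0.4397 -0.2902  0.1954] q [-46.3  19.5  78.    0.   82.5  27.5] F [-0.3 -1.5 -0. ] w 0.0851
tool delta [ 0.1828 -0.0767 -0.0046] tooly [ 0.278 -0.961  0.   ]
```

```bash

python3 -m crank '{"slide":[[0.04,-0.017,0],[0.08,-0.034,0],[0.12,-0.051,0],[0.155,-0.066,0],[0.175,-0.0745,0],[0.185,-0.0787,0],[0.185,-0.0787,0],[0.185,-0.0787,0]],"roll":[0,0,0,0,0,0,0,0],"grip":[0.085,0.085,0.085,0.085,0.085,0.085,0.085,0.085]}'
python3 to.py 0.594 -0.1657 0.2
python3 - <<'E'
from h import *
p=get_image("wrist"); cv2.imwrite("pics/w1.png",p["frame"][:,:,::-1]); pickle.dump(p,open("w1.pkl","wb"))
p2=get_image("top"); cv2.imwrite("pics/t1.png",p2["frame"][:,:,::-1])
E
```

```text
time_s: 2.85
position: [0.5933, -0.1664, 0.1952]
tool_rot: [[0.961, 0.276, -0.0], [0.276, -0.961, -0.0], [-0.0, 0.0, -1.0]]
ft_force: [-0.4, -1.4, 0.0]
grip_width: 0.085
t 2.85 pos [ 0.5933 -0.1664  0.1952] q [-26.7  28.6  63.   -0.   88.4  47.3] F [-0.4 -1.4  0. ] w 0.085
tool delta [ 0.0009 -0.0005 -0.0048] tooly [ 0.276 -0.961  0.   ]
```

View pics/w1.png

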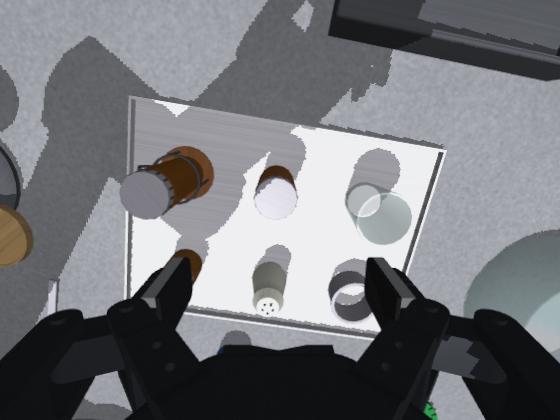

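The wrist view shows the medium jar's lid at (276,197), the tall jar's lid at (148,195) and the tumbler at (384,217). I'll check these against the triangulated positions.

```bash
python3 - <<'E'
from h import *
p=pickle.load(open("w1.pkl","rb"))
print(onz(p,[(276,198)],.093),onz(p,[(148,195)],.129))
print(proj(p,[[.594,-.1657,.093],[.574,-.0547,.129]]))
E
```

```text
[[ 0.59245422 -0.16382178  0.093     ]] [[ 0.57337586 -0.05509148  0.129     ]]
[[278.26164661 197.04598954]
 [147.661964   194.19760101]]
```

```bash

python3 -m crank '{"slide":[[0,0,0.03],[0,0,0.06],[0,0,0.09],[0,0,0.115],[0,0,0.135],[0,0,0.147],[0,0,0.152],[0,0,0.152]],"roll":[0,0,0,0,0,0,0,0],"grip":[0.085,0.085,0.085,0.085,0.085,0.085,0.085,0.085]}'
python3 -m crank '{"slide":[[0,0,0],[0,0,0],[0,0,0],[0,0,0],[0,0,0],[0,0,0],[0,0,0],[0,0,0]],"roll":[0,0,0,0,0,0,0,0],"grip":[0.07,0.055,0.045,0.035,0.03,0.03,0.03,0.03]}' 45
python3 to.py 0.594 -0.1657 0.2
```

```text
time_s: 3.75
position: [0.5938, -0.1661, 0.0434]
tool_rot: [[0.961, 0.276, 0.0], [0.276, -0.961, -0.0], [-0.0, 0.0, -1.0]]
ft_force: [-0.5, -0.3, 0.7]
grip_width: 0.085
time_s: 4.55
position: [0.5943, -0.1657, 0.0442]
tool_rot: [[0.961, 0.276, 0.002], [0.276, -0.961, -0.001], [0.001, 0.001, -1.0]]
ft_force: [0.1, 1.4, 6.2]
grip_width: 0.0409
t 4.55 pos [ 0.5943 -0.1657  0.0442] q [-26.6  36.2  75.5   0.   68.2  47.4] F [0.1 1.4 6.2] w 0.0409
tool delta [-1.000e-04  1.000e-04 -1.558e-01] tooly [ 0.276 -0.961  0.001]
```

```bash

python3 -m crank '{"slide":[[0,0,-0.005],[0,0,-0.015],[0,0,-0.035],[0,0,-0.06],[0,0,-0.09],[0,0,-0.125],[0,0,-0.155],[0,0,-0.175]],"roll":[0,0,0,0,0,0,0,0],"grip":[0.03,0.03,0.03,0.03,0.03,0.03,0.03,0.03]}' 45
python3 to.py 0.571 0.2018 0.225
python3 - <<'E'
from h import *
for n in ("wrist","scene"):
  p=get_image(n); cv2.imwrite(f"pics/{n}2.png",p["frame"][:,:,::-1])
E
```

```text
time_s: 5.35
position: [0.5941, -0.1659, 0.2213]
tool_rot: [[0.961, 0.276, 0.003], [0.276, -0.961, -0.002], [0.002, 0.002, -1.0]]
ft_force: [-0.0, -0.1, -1.2]
grip_width: 0.0411
t 5.35 pos [ 0.5941 -0.1659  0.2213] q [-26.6  27.8  60.2  -0.   91.9  47.4] F [-0.  -0.1 -1.2] w 0.0411
tool delta [ 0.0794 -0.3597 -0.0043] tooly [ 0.276 -0.961  0.002]
```

View pics/wrist2.png

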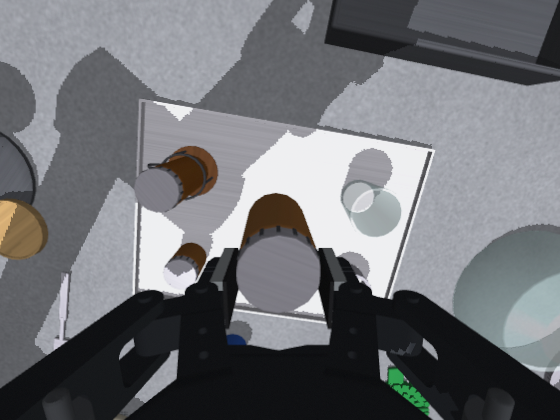

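View pics/scene2.png

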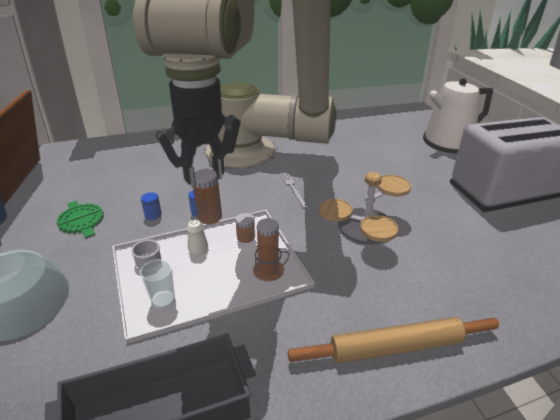

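The wrist picture shows the medium jar held squarely with its lid at (278,270); the scene picture shows it clear of the sheet at (207,197). On to the middle shelf.

```bash

python3 -m crank '{"slide":[[0.004,-0.018,0],[0.012,-0.054,0],[0.02,-0.09,0],[0.028,-0.126,0],[0.036,-0.162,0],[0.044,-0.198,0],[0.052,-0.234,0],[0.06,-0.27,0]],"roll":[0,0,0,0,0,0,0,0],"grip":[0.03,0.03,0.03,0.03,0.03,0.03,0.03,0.03]}' 45
python3 to.py 0.571 0.2018 0.225
python3 -m crank '{"slide":[[0.007,-0.03,0],[0.013,-0.06,0],[0.017,-0.08,0],[0.0195,-0.089,0],[0.0195,-0.0895,0],[0.0195,-0.0895,0],[0.0195,-0.0895,0],[0.0195,-0.0895,0]],"roll":[0,0,0,0,0,0,0,0],"grip":[0.03,0.03,0.03,0.03,0.03,0.03,0.03,0.03]}' 45
python3 to.py 0.571 0.2018 0.225
python3 - <<'E'
from h import *
d={}
for n in ("wrist","scene","top"):
  p=get_image(n); cv2.imwrite(f"pics/{n}3.png",p["frame"][:,:,::-1]);d[n]=p
a=d["scene"]["frame"][130:270,290:450,::-1];b=d["top"]["frame"][140:270,130:290,::-1]
cv2.imwrite("pics/s3.png",np.hstack([cv2.resize(a,(400,350),interpolation=2),cv2.resize(b,(400,350),interpolation=2)]))
pickle.dump(d,open("d3.pkl","wb"))
E
```

```text
time_s: 6.25
position: [0.5755, 0.1127, 0.2166]
tool_rot: [[0.961, 0.277, -0.003], [0.277, -0.961, 0.0], [-0.003, -0.001, -1.0]]
ft_force: [1.3, 0.0, -1.9]
grip_width: 0.0414
t 6.25 pos [0.5755 0.1127 0.2166] q [-0.5 24.9 65.8  0.  89.5 73.5] F [ 1.3  0.  -1.9] w 0.0414
tool delta [ 0.0203 -0.0869 -0.0083] tooly [ 0.277 -0.961 -0.001]
time_s: 7.05
position: [0.5711, 0.2009, 0.2182]
tool_rot: [[0.961, 0.275, -0.0], [0.275, -0.961, -0.0], [-0.0, 0.0, -1.0]]
ft_force: [0.5, 0.2, -1.9]
grip_width: 0.041
t 7.05 pos [0.5711 0.2009 0.2182] q [ 8.2 26.7 62.4 -0.  90.8 82.2] F [ 0.5  0.2 -1.9] w 0.041
tool delta [ 0.0001 -0.0009 -0.0068] tooly [ 0.275 -0.961  0.   ]
```

View pics/s3.png

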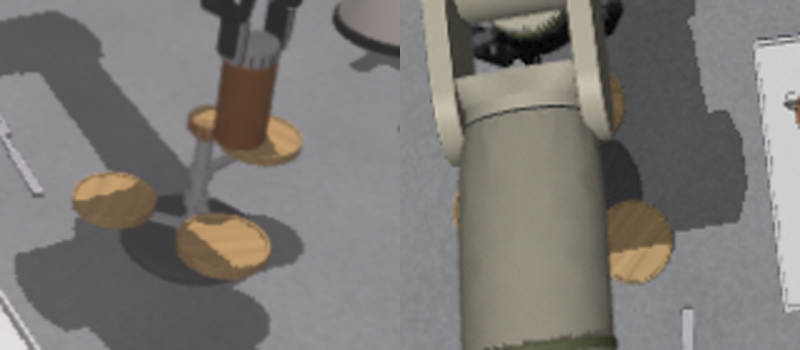

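View pics/wrist3.png

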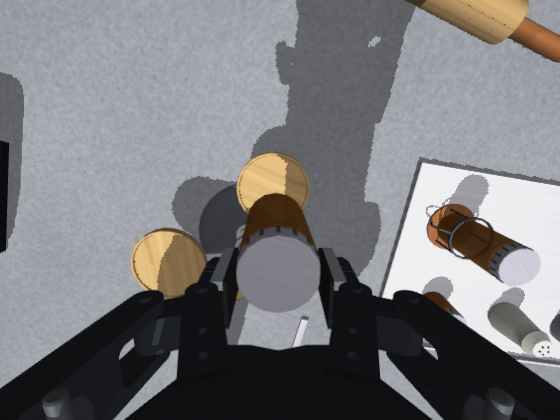

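```bash
python3 - <<'E'
from h import *
d=pickle.load(open("d3.pkl","rb")); p=d["wrist"]
print(onz(p,[(272.5,187)],.067),onz(p,[(170,263)],.099), onz(p,[(278,272)],.2182+.05))
E
python3 -m crank '{"slide":[[0,0,0.02],[0,0,0.045],[0,0,0.07],[0,0,0.09],[0,0,0.1],[0,0,0.105],[0,0,0.108],[0,0,0.11]],"roll":[0,0,0,0,0,0,0,0],"grip":[0.03,0.03,0.03,0.03,0.03,0.03,0.03,0.03]}' 45
python3 to.py 0.571 0.2018 0.102
python3 - <<'E'
from h import *
d={}
for n in ("wrist","scene"):
  p=get_image(n); d[n]=p
a=d["scene"]["frame"][150:260,310:440,::-1]
b=d["wrist"]["frame"][:,:,::-1]
cv2.imwrite("pics/s4.png",np.hstack([cv2.resize(a,(413,350),interpolation=2),cv2.resize(b,(387,350),interpolation=2)]))
E
```

```text
[[0.56995736 0.20786316 0.067     ]] [[0.46170813 0.29596849 0.099     ]] [[0.57139572 0.20163551 0.2682    ]]
time_s: 8.0
position: [0.5714, 0.2018, 0.1089]
tool_rot: [[0.961, 0.276, 0.001], [0.276, -0.961, 0.0], [0.001, 0.0, -1.0]]
ft_force: [0.3, 0.1, -0.8]
grip_width: 0.0411
t 8.0 pos [0.5714 0.2018 0.1089] q [ 8.3 31.4 72.9  0.  75.6 82.2] F [ 0.3  0.1 -0.8] w 0.0411
tool delta [-0.0004 -0.0001  0.0069] tooly [ 0.276 -0.961  0.   ]
```

View pics/s4.png

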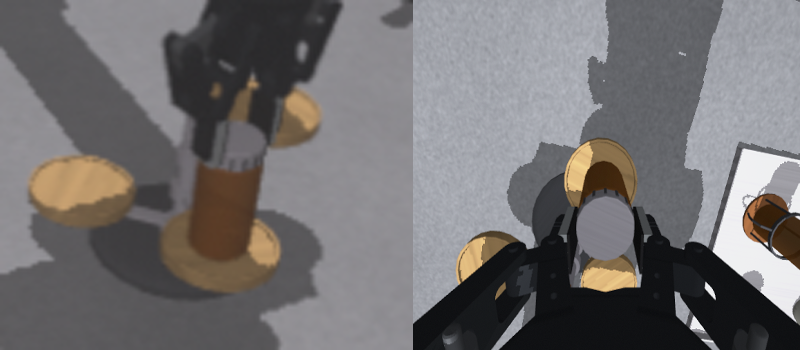

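```bash

python3 -m crank '{"slide":[[0,-0.002,0.001],[0,-0.002,0.002],[0,-0.002,0.003],[0,-0.002,0.004],[0,-0.002,0.005],[0,-0.002,0.006],[0,-0.002,0.0065],[0,-0.002,0.0065]],"roll":[0,0,0,0,0,0,0,0],"grip":[0.03,0.03,0.03,0.03,0.03,0.03,0.03,0.03]}' 45
python3 to.py 0.571 0.2018 0.102
```

```text
time_s: 8.9
position: [0.5721, 0.2043, 0.1055]
tool_rot: [[0.961, 0.276, 0.007], [0.276, -0.961, 0.001], [0.007, 0.001, -1.0]]
ft_force: [-3.4, 1.4, 19.7]
grip_width: 0.0408
t 8.9 pos [0.5721 0.2043 0.1055] q [ 8.5 31.5 73.2  0.  74.9 82.4] F [-3.4  1.4 19.7] w 0.0408
tool delta [-0.0017  0.0021  0.0035] tooly [ 0.276 -0.961  0.001]
```

```bash

python3 - <<'E'
from h import *
p=get_image("scene")
a=p["frame"][160:255,330:430,::-1]
a=cv2.resize(a,None,fx=6,fy=6,interpolation=2)
for (x,y) in ((.571,.2018),(.570,.206)):
  for z,r in ((.067,.039),(.060,.022),(.15,.022)):
    q=proj(p,solid([(z,r)])+[x,y,0])
    cv2.polylines(a,[((q-[330,160])*6).astype(np.int32)],True,(0,255,0) if x==.571 else (0,0,255),1)
cv2.imwrite("pics/s5.png",a)
E
```

```text
(no output)
```

View pics/s5.png

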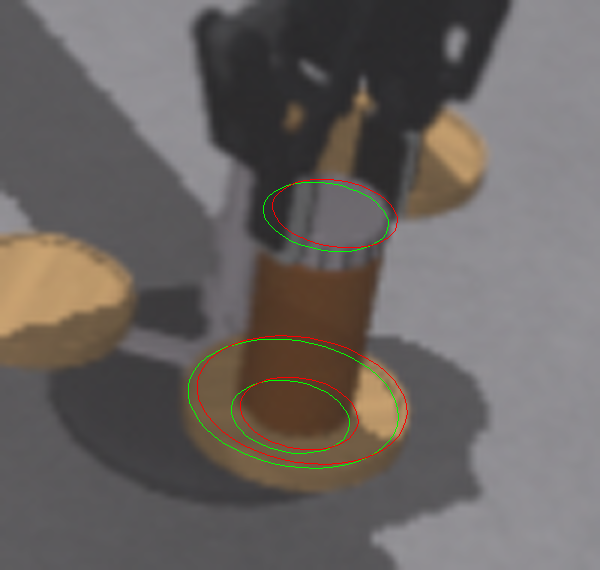

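```bash

python3 - <<'E'
from h import *
p0=pickle.load(open("s0.pkl","rb"))[0]["scene"]
def draw(p,c,items,f=6,w=100,h=95):
    u,v=c; a=cv2.resize(p["frame"][v:v+h,u:u+w,::-1],None,fx=f,fy=f,interpolation=2)
    for x,y,z,r,col in items:
        q=proj(p,solid([(z,r)])+[x,y,0]); cv2.polylines(a,[((q-[u,v]+.5)*f).astype(np.int32)],True,col,1)
    return a
G=(0,255,0)
a=draw(p0,(165,220),[(.594,-.1657,z,.022,G) for z in (.003,.079,.093)])
p=get_image("scene")
b=draw(p,(330,160),[(.5721,.2043,z,.022,G) for z in (.060,.136,.150)]+[(.570,.206,.067,.039,(0,0,255))])
cv2.imwrite("pics/s6.png",cv2.resize(np.hstack([a,b]),(800,380)))
E
```

```text
(no output)
```

View pics/s6.png

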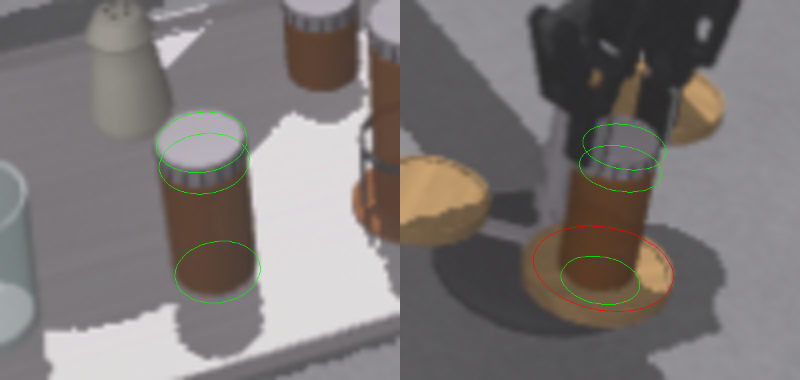

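Contact with the floor at about 20 N, and the jar's foot is well inside the rim at (295,437 in the crop). I'll ease off and release slowly.

```bash

python3 -m crank '{"slide":[[0,0,-0.001],[0,0,-0.002],[0,0,-0.002],[0,0,-0.002],[0,0,-0.002],[0,0,-0.002],[0,0,-0.002],[0,0,-0.002]],"roll":[0,0,0,0,0,0,0,0],"grip":[0.03,0.03,0.042,0.044,0.047,0.05,0.055,0.06]}' 20
python3 to.py 0.571 0.2018 0.225
python3 - <<'E'
from h import *
p=get_image("scene"); pickle.dump(p,open("p7.pkl","wb"))
a=p["frame"][150:260,310:440,::-1]
b=get_image("wrist")["frame"][:,:,::-1]
cv2.imwrite("pics/s7.png",np.hstack([cv2.resize(a,(413,350),interpolation=2),cv2.resize(b,(387,350),interpolation=2)]))
E
```

```text
time_s: 9.8
position: [0.5704, 0.2036, 0.1036]
tool_rot: [[0.961, 0.276, -0.0], [0.276, -0.961, -0.0], [-0.0, -0.0, -1.0]]
ft_force: [-0.6, -0.0, 0.9]
grip_width: 0.0599
t 9.8 pos [0.5704 0.2036 0.1036] q [ 8.5 31.7 73.3 -0.  75.1 82.4] F [-0.6 -0.   0.9] w 0.0599
tool delta [ 0.      0.0019 -0.1214] tooly [ 0.276 -0.961 -0.   ]
```

View pics/s7.png

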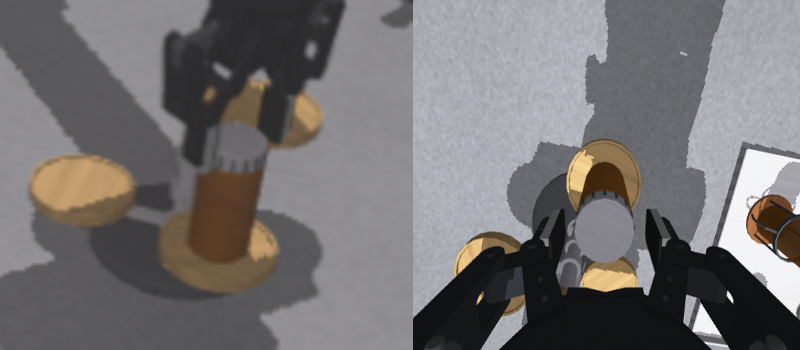

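```bash

python3 -m crank '{"slide":[[0,0,-0.01],[0,0,-0.03],[0,0,-0.055],[0,0,-0.085],[0,0,-0.105],[-0.008,0.03,-0.11],[-0.018,0.066,-0.11],[-0.028,0.1,-0.11]],"roll":[0,0,0,0,0,0,0,0],"grip":[0.06,0.06,0.06,0.06,0.07,0.085,0.085,0.085]}' 45
python3 -m crank '{"slide":[[-0.01,0.036,0],[-0.02,0.072,0],[-0.03,0.108,0],[-0.036,0.135,0],[-0.0398,0.149,0],[-0.0398,0.149,0],[-0.0398,0.149,0],[-0.0398,0.149,0]],"roll":[0,0,0,0,0,0,0,0],"grip":[0.085,0.085,0.085,0.085,0.085,0.085,0.085,0.085]}' 45
python3 to.py 0.574 -0.0547 0.08
python3 - <<'E'
from h import *
d={}
for n in ("wrist","scene","top"):
  p=get_image(n); cv2.imwrite(f"pics/{n}8.png",p["frame"][:,:,::-1]);d[n]=p
pickle.dump(d,open("d8.pkl","wb"))
a=d["scene"]["frame"][150:260,310:440,::-1]
cv2.imwrite("pics/s8.png",cv2.resize(a,None,fx=5,fy=5,interpolation=2))
E
```

```text
time_s: 10.7
position: [0.5711, 0.0988, 0.2148]
tool_rot: [[0.961, 0.277, 0.002], [0.277, -0.961, -0.0], [0.001, 0.001, -1.0]]
ft_force: [-0.4, -0.2, -0.5]
grip_width: 0.0851
time_s: 11.5
position: [0.574, -0.053, 0.2139]
tool_rot: [[0.961, 0.278, 0.0], [0.278, -0.961, 0.0], [0.0, -0.0, -1.0]]
ft_force: [-0.5, -0.7, -0.4]
grip_width: 0.0849
t 11.5 pos [ 0.574  -0.053   0.2139] q [-17.   23.8  68.    0.   88.2  56.8] F [-0.5 -0.7 -0.4] w 0.0849
tool delta [-0.0005  0.0017  0.1339] tooly [ 0.278 -0.961 -0.   ]
```

View pics/s8.png

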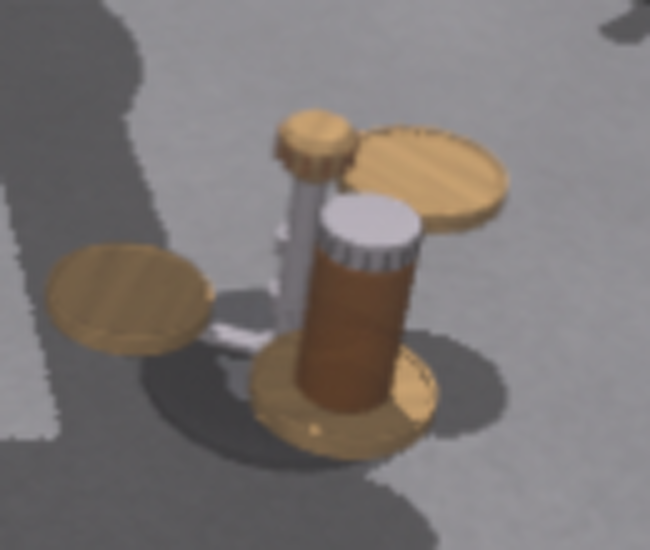

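View pics/wrist8.png

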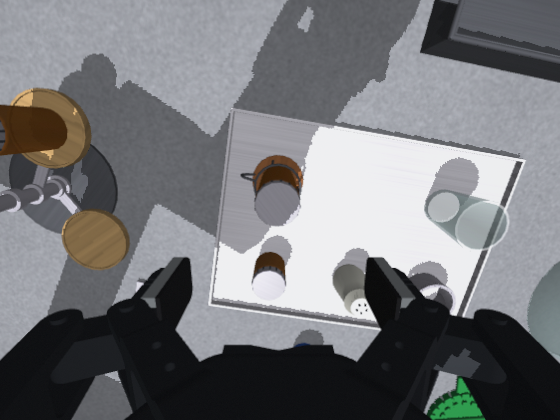

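View pics/top8.png

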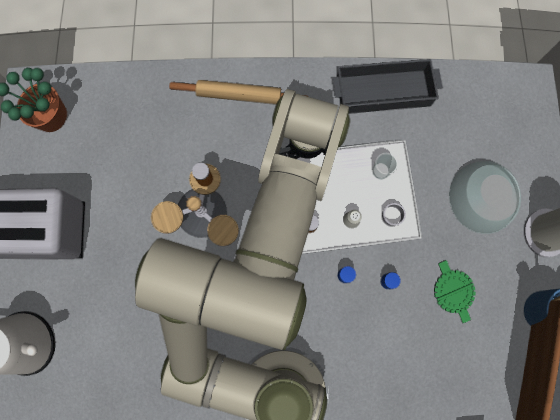

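```bash
python3 - <<'E'
from h import *
d=pickle.load(open("d8.pkl","rb"))
t=d["top"]["frame"]; cv2.imwrite("pics/t8c.png",cv2.resize(t[150:250,145:245,::-1],None,fx=6,fy=6,interpolation=2))
s,t=d["scene"],d["top"]
print("lid scene",onz(s,[(310+370/5,150+222/5)],.150))
print("tall in wrist",onz(d["wrist"],[(277.5,204)],.129), proj(d["wrist"],[.574,-.0547,.129]))
E
```

```text
lid scene [[0.56517368 0.20408405 0.15      ]]
tall in wrist [[ 0.57227268 -0.05219695  0.129     ]] [[280.59793446 202.99974149]]
```

View pics/t8c.png

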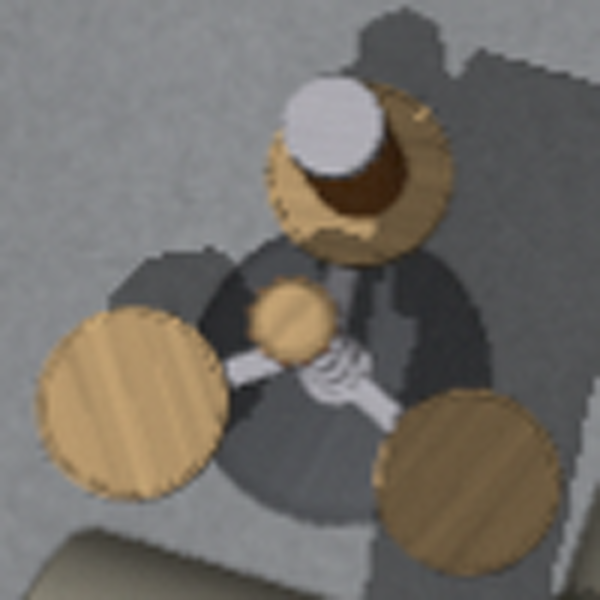

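```bash
python3 - <<'E'
from h import *
d=pickle.load(open("d8.pkl","rb"));print(onz(d["top"],[(200.5,170.8)],.150),onz(d["top"],[(205.2,178.8)],.067))
E
python3 -m crank '{"slide":[[0,0.0005,0.03],[0,0.0005,0.06],[0,0.0005,0.085],[0,0.0005,0.105],[0,0.0005,0.12],[0,0.0005,0.129],[0,0.0005,0.132],[0,0.0005,0.132]],"roll":[0,0,0,0,0,0,0,0],"grip":[0.085,0.085,0.085,0.085,0.085,0.085,0.085,0.085]}'
python3 to.py 0.574 -0.0547 0.08
python3 -m crank '{"slide":[[0,0,0],[0,0,0],[0,0,0],[0,0,0],[0,0,0],[0,0,0],[0,0,0],[0,0,0]],"roll":[0,0,0,0,0,0,0,0],"grip":[0.07,0.06,0.052,0.048,0.044,0.04,0.03,0.03]}' 45
python3 to.py 0.574 -0.0547 0.08
python3 - <<'E'
from h import *
p=get_image("scene")
cv2.imwrite("pics/s9.png",cv2.resize(p["frame"][190:290,210:330,::-1],None,fx=5,fy=5,interpolation=2))
E
```

```text
[[0.57056191 0.20083574 0.15      ]] [[0.56890949 0.20023276 0.067     ]]
time_s: 12.45
position: [0.5744, -0.0547, 0.0819]
tool_rot: [[0.961, 0.276, 0.0], [0.276, -0.961, -0.0], [0.0, 0.0, -1.0]]
ft_force: [0.7, 0.5, 0.4]
grip_width: 0.0848
t 12.45 pos [ 0.5744 -0.0547  0.0819] q [-17.2  30.3  79.9   0.   69.7  56.8] F [0.7 0.5 0.4] w 0.0848
tool delta [-0.0003 -0.0001  0.0019] tooly [ 0.276 -0.961  0.   ]
time_s: 13.25
position: [0.5745, -0.0548, 0.0823]
tool_rot: [[0.961, 0.276, 0.001], [0.276, -0.961, -0.0], [0.001, 0.0, -1.0]]
ft_force: [-1.4, 1.8, 4.8]
grip_width: 0.0411
t 13.25 pos [ 0.5745 -0.0548  0.0823] q [-17.2  30.3  79.9   0.   69.7  56.8] F [-1.4  1.8  4.8] w 0.0411
tool delta [-0.0004 -0.0002  0.0023] tooly [ 0.276 -0.961  0.   ]
```

View pics/s9.png

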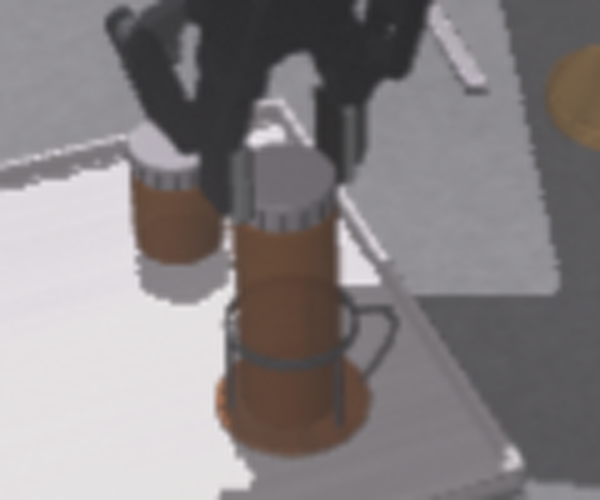

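The jaws hold the tall jar below its lid (288,190 in the crop) and the caddy stands flat. Now a slow, straight lift.

```bash

python3 -m crank '{"slide":[[0,0,-0.002],[0,0,-0.005],[0,0,-0.009],[0,0,-0.013],[0,0,-0.017],[0,0,-0.021],[0,0,-0.025],[0,0,-0.027]],"roll":[0,0,0,0,0,0,0,0],"grip":[0.03,0.03,0.03,0.03,0.03,0.03,0.03,0.03]}' 45
python3 to.py 0.574 -0.0547 0.08
python3 - <<'E'
from h import *
p=get_image("scene")
cv2.imwrite("pics/s10.png",cv2.resize(p["frame"][190:290,210:330,::-1],None,fx=5,fy=5,interpolation=2))
E
```

```text
time_s: 14.1
position: [0.5743, -0.0549, 0.1092]
tool_rot: [[0.961, 0.276, 0.001], [0.276, -0.961, -0.0], [0.0, 0.0, -1.0]]
ft_force: [-0.0, -0.5, -2.5]
grip_width: 0.0408
t 14.1 pos [ 0.5743 -0.0549  0.1092] q [-17.2  28.7  77.9  -0.   73.4  56.8] F [-0.  -0.5 -2.5] w 0.0408
tool delta [-0.0003 -0.0003  0.0292] tooly [ 0.276 -0.961  0.   ]
```

View pics/s10.png

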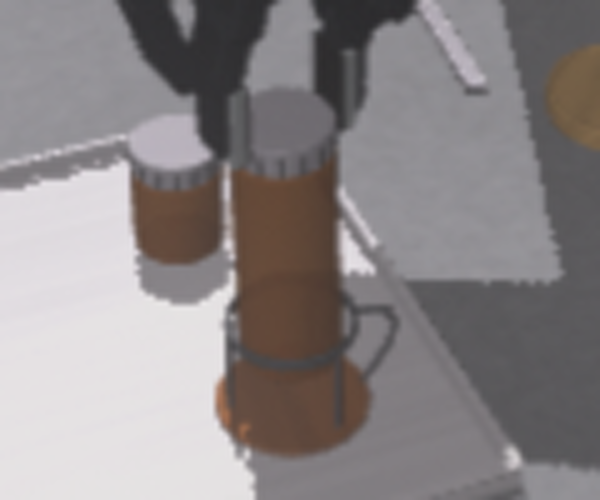

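The jar rises, its foot now visible at (290,370 in the crop), and the caddy has stayed put. I'll continue up.

```bash

python3 -m crank '{"slide":[[0,0,-0.006],[0,0,-0.014],[0,0,-0.024],[0,0,-0.036],[0,0,-0.055],[0,0,-0.08],[0,0,-0.11],[0,0,-0.135]],"roll":[0,0,0,0,0,0,0,0],"grip":[0.03,0.03,0.03,0.03,0.03,0.03,0.03,0.03]}' 45
python3 to.py 0.4375 0.1535 0.25
python3 - <<'E'
from h import *
d={}
for n in ("wrist","scene"): d[n]=get_image(n)
pickle.dump(d,open("d11.pkl","wb"))
a=d["scene"]["frame"][130:290,190:370,::-1];b=d["wrist"]["frame"][:,:,::-1]
cv2.imwrite("pics/s11.png",np.hstack([cv2.resize(a,(394,350),interpolation=2),cv2.resize(b,(400,350),interpolation=2)]))
E
```

```text
time_s: 14.95
position: [0.5742, -0.0548, 0.2464]
tool_rot: [[0.961, 0.276, 0.002], [0.276, -0.961, -0.001], [0.002, 0.001, -1.0]]
ft_force: [0.2, 0.1, -2.2]
grip_width: 0.0407
t 14.95 pos [ 0.5742 -0.0548  0.2464] q [-17.2  22.9  64.2   0.   92.8  56.8] F [ 0.2  0.1 -2.2] w 0.0407
tool delta [-0.0738 -0.238  -0.004 ] tooly [ 0.276 -0.961  0.001]
```

View pics/s11.png

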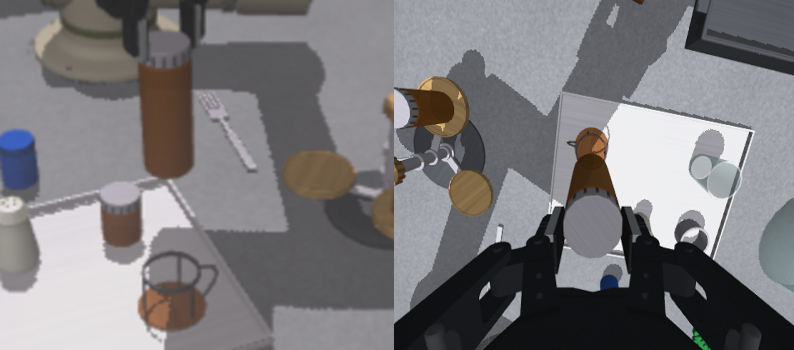

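The caddy is empty and upright at (172,290 in the left panel), and the tall jar hangs straight. Moving to the low shelf.

```bash

python3 -m crank '{"slide":[[-0.004,-0.014,0],[-0.014,-0.045,0],[-0.025,-0.08,0],[-0.036,-0.115,0],[-0.047,-0.15,0],[-0.057,-0.185,0],[-0.066,-0.213,0],[-0.072,-0.232,0]],"roll":[0,0,0,0,0,0,0,0],"grip":[0.03,0.03,0.03,0.03,0.03,0.03,0.03,0.03]}' 45
python3 -m crank '{"slide":[[-0.0018,-0.006,0],[-0.0018,-0.006,0],[-0.0018,-0.006,0.01],[-0.0018,-0.006,0.03],[-0.0018,-0.006,0.05],[-0.0018,-0.006,0.07],[-0.0018,-0.006,0.085],[-0.0018,-0.006,0.09]],"roll":[0,0,0,0,0,0,0,0],"grip":[0.03,0.03,0.03,0.03,0.03,0.03,0.03,0.03]}' 45
python3 to.py 0.4375 0.1535 0.12
cat > look.py <<'E'
import sys
from h import *
n,u,v,w,h=sys.argv[1],*map(int,sys.argv[2:6])
d={k:get_image(k) for k in ("wrist","scene")}
pickle.dump(d,open(f"d{n}.pkl","wb"))
a=d["scene"]["frame"][v:v+h,u:u+w,::-1];b=d["wrist"]["frame"][:,:,::-1]
cv2.imwrite(f"pics/s{n}.png",np.hstack([cv2.resize(a,(int(w*400/h),400),interpolation=2),cv2.resize(b,(400,400))])[:,:800])
E
python3 look.py 12 300 130 120 130
```

```text
time_s: 15.85
position: [0.438, 0.1502, 0.2425]
tool_rot: [[0.961, 0.278, -0.003], [0.278, -0.961, 0.0], [-0.003, -0.001, -1.0]]
ft_force: [-0.2, -0.3, -1.2]
grip_width: 0.0406
time_s: 16.65
position: [0.4369, 0.1526, 0.1515]
tool_rot: [[0.962, 0.275, -0.004], [0.275, -0.962, -0.0], [-0.004, -0.001, -1.0]]
ft_force: [-0.0, -0.8, -1.5]
grip_width: 0.0404
t 16.65 pos [0.4369 0.1526 0.1515] q [ 4.6 15.6 91.7 -0.  73.  78.6] F [-0.  -0.8 -1.5] w 0.0404
tool delta [ 0.001  -0.0007  0.0315] tooly [ 0.275 -0.962 -0.001]
```

View pics/s12.png

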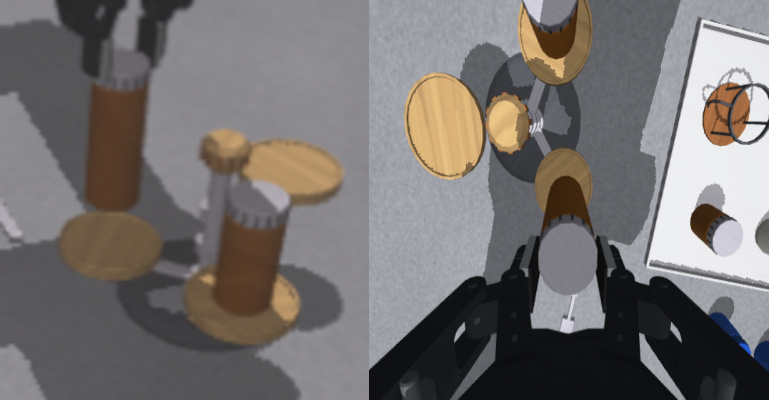

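```bash

python3 -m crank '{"slide":[[0.0005,0,0.008],[0.0005,0,0.016],[0.0005,0,0.023],[0.0005,0,0.029],[0.0005,0,0.033],[0.0005,0,0.036],[0.0005,0,0.038],[0.0005,0,0.038]],"roll":[0,0,0,0,0,0,0,0],"grip":[0.03,0.03,0.03,0.03,0.03,0.03,0.03,0.03]}' 45
python3 to.py 0.4375 0.1535 0.105
python3 look.py 13 300 130 120 130
```

```text
time_s: 17.55
position: [0.438, 0.1537, 0.1156]
tool_rot: [[0.961, 0.276, -0.0], [0.276, -0.961, -0.0], [-0.0, -0.0, -1.0]]
ft_force: [-0.1, 0.8, -1.2]
grip_width: 0.0405
t 17.55 pos [0.438  0.1537 0.1156] q [ 4.7 18.  94.9  0.  67.1 78.6] F [-0.1  0.8 -1.2] w 0.0405
tool delta [-0.0005  0.      0.0106] tooly [ 0.276 -0.961 -0.   ]
```

View pics/s13.png

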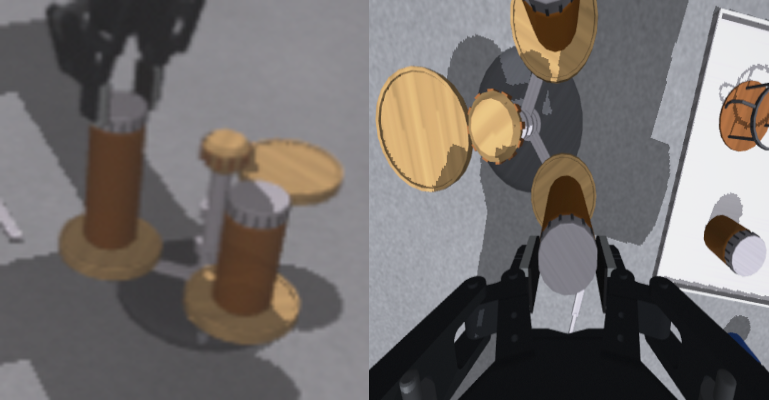

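```bash

python3 -m crank '{"slide":[[0,0,0.001],[0,0,0.002],[0,0,0.003],[0,0,0.004],[0,0,0.005],[0,0,0.006],[0,0,0.007],[0,0,0.008]],"roll":[0,0,0,0,0,0,0,0],"grip":[0.03,0.03,0.03,0.03,0.03,0.03,0.03,0.03]}' 45
python3 to.py 0.4375 0.1535 0.103
```

```text
time_s: 18.45
position: [0.4381, 0.1537, 0.1077]
tool_rot: [[0.961, 0.276, 0.0], [0.276, -0.961, 0.0], [0.0, 0.0, -1.0]]
ft_force: [-0.6, 0.1, 5.5]
grip_width: 0.041
t 18.45 pos [0.4381 0.1537 0.1077] q [ 4.7 18.6 95.6  0.  65.8 78.6] F [-0.6  0.1  5.5] w 0.041
tool delta [-0.0006  0.      0.0047] tooly [ 0.276 -0.961  0.   ]
```

Contact, at the same offset as with the medium jar. I'll settle 1 mm and release slowly.

```bash

python3 -m crank '{"slide":[[0,0,0.001],[0,0,0.001],[0,0,0.001],[0,0,0.001],[0,0,0.001],[0,0,0.001],[0,0,0.001],[0,0,0.001]],"roll":[0,0,0,0,0,0,0,0],"grip":[0.03,0.03,0.042,0.044,0.047,0.05,0.055,0.06]}' 20
python3 to.py 0.4375 0.1535 0.25
python3 look.py 14 300 130 120 130
```

```text
time_s: 19.25
position: [0.438, 0.1536, 0.1066]
tool_rot: [[0.961, 0.276, -0.0], [0.276, -0.961, -0.0], [-0.0, -0.0, -1.0]]
ft_force: [-0.2, -0.2, -0.0]
grip_width: 0.0597
t 19.25 pos [0.438  0.1536 0.1066] q [ 4.7 18.7 95.7  0.  65.6 78.6] F [-0.2 -0.2 -0. ] w 0.0597
tool delta [-0.0005 -0.     -0.1434] tooly [ 0.276 -0.961 -0.   ]
```

View pics/s14.png

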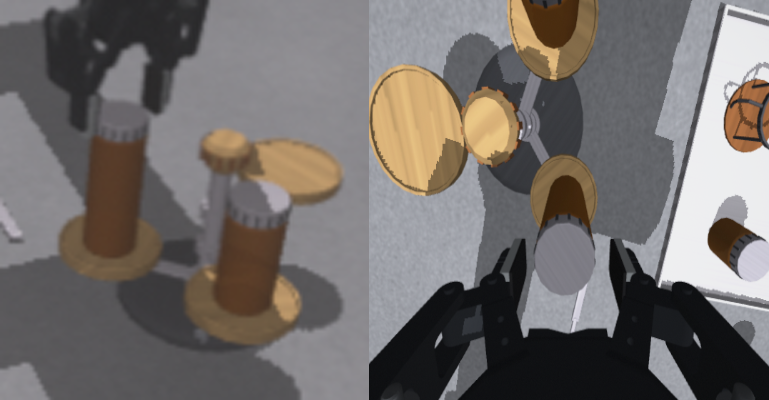

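```bash

python3 -m crank '{"slide":[[0,0,-0.01],[0,0,-0.03],[0,0,-0.06],[0,0,-0.09],[0,0,-0.11],[-0.007,0.03,-0.11],[-0.015,0.065,-0.11],[-0.023,0.1,-0.11]],"roll":[0,0,0,0,0,-0.1,-0.2,-0.3],"grip":[0.06,0.06,0.06,0.06,0.07,0.085,0.085,0.085]}' 45
python3 to.py 0.4506 -0.078 0.20
```

```text
time_s: 20.15
position: [0.4434, 0.0502, 0.2177]
tool_rot: [[0.834, 0.552, 0.001], [0.552, -0.834, -0.0], [0.001, 0.001, -1.0]]
ft_force: [0.5, -0.2, 0.1]
grip_width: 0.0848
t 20.15 pos [0.4434 0.0502 0.2177] q [-8.8 10.2 87.2 -0.  82.5 47.7] F [ 0.5 -0.2  0.1] w 0.0848
tool delta [-0.0648  0.1109  0.0177] tooly [ 0.552 -0.834  0.001]
```

```bash

python3 -m crank '{"slide":[[-0.01,0.016,0],[-0.025,0.04,0],[-0.04,0.068,0],[-0.052,0.09,0],[-0.06,0.104,0],[-0.0648,0.111,0],[-0.0648,0.111,0],[-0.0648,0.111,0]],"roll":[-0.14,-0.28,-0.42,-0.56,-0.7,-0.84,-0.98,-1.12],"grip":[0.085,0.085,0.085,0.085,0.085,0.085,0.085,0.085]}' 45
python3 -m crank '{"slide":[[0,0,0],[0,0,0],[0,0,0.01],[0,0,0.02],[0,0,0.02],[0,0,0.02],[0,0,0.02],[0,0,0.02]],"roll":[-0.1,-0.15,-0.15,-0.15,-0.15,-0.15,-0.15,-0.15],"grip":[0.085,0.085,0.085,0.085,0.085,0.085,0.085,0.085]}' 45
python3 to.py 0.4506 -0.078 0.015
python3 look.py 15 180 150 140 140
```

```text
time_s: 20.95
position: [0.4501, -0.0775, 0.2174]
tool_rot: [[-0.134, 0.991, 0.0], [0.991, 0.134, -0.0], [-0.0, 0.0, -1.0]]
ft_force: [0.4, 0.2, -0.6]
grip_width: 0.085
time_s: 21.75
position: [0.4502, -0.0772, 0.197]
tool_rot: [[-0.275, 0.961, 0.0], [0.961, 0.275, -0.0], [-0.0, 0.0, -1.0]]
ft_force: [0.3, -0.1, -0.7]
grip_width: 0.085
t 21.75 pos [ 0.4502 -0.0772  0.197 ] q [-24.6  12.3  88.    0.   79.6 -40.6] F [ 0.3 -0.1 -0.7] w 0.085
tool delta [-0.0008  0.      0.182 ] tooly [0.961 0.275 0.   ]
```

View pics/s15.png

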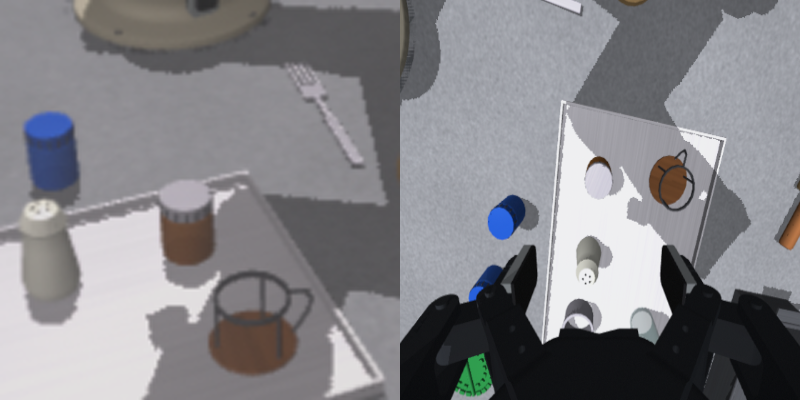

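```bash
python3 - <<'E'
from h import *
d=pickle.load(open("d15.pkl","rb")); p=d["wrist"]
cv2.imwrite("pics/w15.png",cv2.resize(p["frame"][130:260,230:360,::-1],None,fx=4,fy=4,interpolation=2))
print(onz(p,[(277.5,189.5)],.061),proj(p,[.4506,-.078,.061]))
E
```

```text
[[ 0.448626   -0.07500143  0.061     ]] [[278.47809197 192.55437081]]
```

View pics/w15.png

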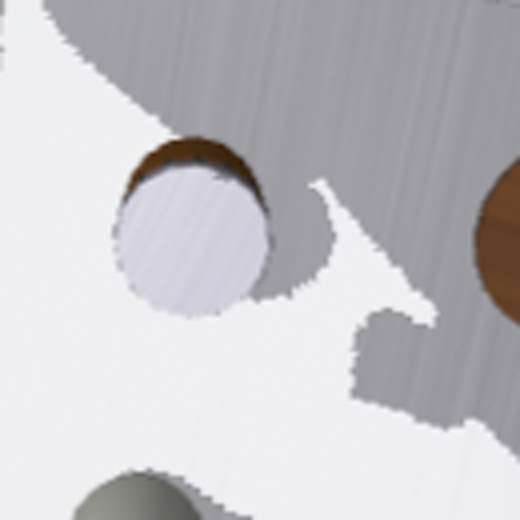

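The crop shows the amber glass of the short jar under its steel lid at (195,240 in the crop), which confirms the identity. I'll check that the fingers clear the sheet's near rim.

```bash
python3 - <<'E'
from h import *
d=pickle.load(open("s0.pkl","rb"))[0]
print(onz(d["top"],[(310.7,250.5),(310.7,252.5)],.017))
p=pickle.load(open("d15.pkl","rb"))["wrist"]; print(onz(p,[(217,200)],.017))
E
```

```text
[[ 0.38026752 -0.08026534  0.017     ]
 [ 0.37486818 -0.08017915  0.017     ]]
[[ 0.38153276 -0.11816364  0.017     ]]
```

```bash

python3 -m crank '{"slide":[[0,0,0.035],[0,0,0.07],[0,0,0.105],[0,0,0.135],[0,0,0.158],[0,0,0.172],[0,0,0.18],[0,0,0.182]],"roll":[0,0,0,0,0,0,0,0],"grip":[0.07,0.07,0.07,0.07,0.07,0.07,0.07,0.07]}'
python3 to.py 0.4506 -0.078 0.015
python3 -m crank '{"slide":[[0,0,0],[0,0,0],[0,0,0],[0,0,0],[0,0,0],[0,0,0],[0,0,0],[0,0,0]],"roll":[0,0,0,0,0,0,0,0],"grip":[0.065,0.06,0.052,0.048,0.044,0.04,0.03,0.03]}' 45
python3 to.py 0.4506 -0.078 0.015
python3 look.py 16 180 150 140 140
```

```text
time_s: 22.65
position: [0.45, -0.0772, 0.0143]
tool_rot: [[-0.275, 0.961, -0.001], [0.961, 0.275, 0.0], [0.0, -0.001, -1.0]]
ft_force: [1.1, -0.1, 0.3]
grip_width: 0.0702
t 22.65 pos [ 0.45   -0.0772  0.0143] q [-24.6  26.3 103.5  -0.   50.2 -40.6] F [ 1.1 -0.1  0.3] w 0.0702
tool delta [-0.001   0.0003 -0.0007] tooly [ 0.961  0.275 -0.001]
time_s: 23.45
position: [0.4502, -0.0773, 0.0153]
tool_rot: [[-0.275, 0.961, 0.001], [0.961, 0.275, -0.0], [-0.001, 0.0, -1.0]]
ft_force: [-1.6, 0.2, 7.7]
grip_width: 0.041
t 23.45 pos [ 0.4502 -0.0773  0.0153] q [-24.6  26.2 103.5  -0.   50.3 -40.6] F [-1.6  0.2  7.7] w 0.041
tool delta [-0.0008  0.0002  0.0003] tooly [0.961 0.275 0.   ]
```

View pics/s16.png

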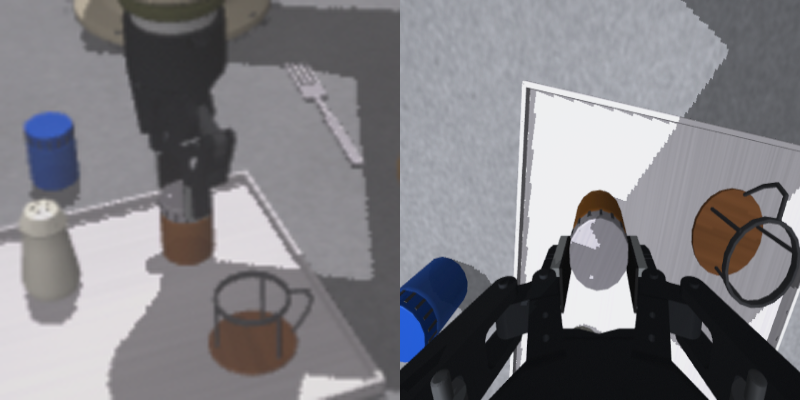

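```bash

python3 -m crank '{"slide":[[0,0,-0.004],[0,0,-0.015],[0,0,-0.035],[0,0,-0.065],[0,0,-0.1],[0,0,-0.14],[0,0,-0.175],[0,0,-0.195]],"roll":[0,0,0,0,0,0,0,0],"grip":[0.03,0.03,0.03,0.03,0.03,0.03,0.03,0.03]}' 45
python3 to.py 0.460 0.2935 0.21
python3 look.py 17 180 100 180 180
```

```text
time_s: 24.35
position: [0.4505, -0.0773, 0.2126]
tool_rot: [[-0.276, 0.961, 0.003], [0.961, 0.276, -0.002], [-0.002, 0.003, -1.0]]
ft_force: [0.6, -0.1, -2.1]
grip_width: 0.0411
t 24.35 pos [ 0.4505 -0.0773  0.2126] q [-24.6  11.5  86.4   0.   81.9 -40.6] F [ 0.6 -0.1 -2.1] w 0.0411
tool delta [0.3538 0.1113 0.0021] tooly [0.961 0.276 0.003]
```

View pics/s17.png

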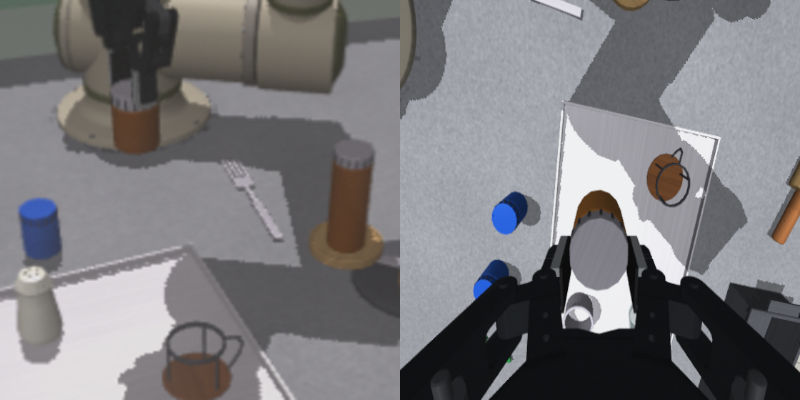

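```bash

python3 -m crank '{"slide":[[0.015,0.005,0],[0.05,0.016,0],[0.085,0.027,0],[0.12,0.038,0],[0.155,0.049,0],[0.19,0.06,0],[0.225,0.071,0],[0.26,0.082,0]],"roll":[0,0,0,0,0,0,0,0],"grip":[0.03,0.03,0.03,0.03,0.03,0.03,0.03,0.03]}' 45
python3 to.py 0.460 0.2935 0.21
python3 -m crank '{"slide":[[0.035,0.011,0],[0.065,0.0205,0],[0.085,0.027,0],[0.0935,0.0293,0],[0.0935,0.0293,0],[0.0935,0.0293,0],[0.0935,0.0293,0],[0.0935,0.0293,0]],"roll":[0,0,0,0,0,0,0,0],"grip":[0.03,0.03,0.03,0.03,0.03,0.03,0.03,0.03]}' 45
python3 to.py 0.460 0.2935 0.106
python3 look.py 18 310 100 140 150
python3 - <<'E'
from h import *
p=get_image("top"); cv2.imwrite("pics/t18.png",cv2.resize(p["frame"][130:270,130:330,::-1],None,fx=4,fy=4,interpolation=2))
E
```

```text
time_s: 25.25
position: [0.4565, 0.1968, 0.2081]
tool_rot: [[-0.275, 0.961, -0.003], [0.961, 0.275, -0.0], [0.0, -0.003, -1.0]]
ft_force: [0.8, 0.4, -1.7]
grip_width: 0.0408
t 25.25 pos [0.4565 0.1968 0.2081] q [ 9.6 16.  80.9 -0.  83.2 -6.3] F [ 0.8  0.4 -1.7] w 0.0408
tool delta [ 0.092   0.03   -0.0019] tooly [ 0.961  0.275 -0.003]
time_s: 26.05
position: [0.4599, 0.2925, 0.2098]
tool_rot: [[-0.274, 0.962, 0.0], [0.962, 0.274, -0.0], [-0.0, 0.0, -1.0]]
ft_force: [-1.2, -0.6, -0.8]
grip_width: 0.0405
t 26.05 pos [0.4599 0.2925 0.2098] q [20.  20.7 73.6 -0.  85.7  4.1] F [-1.2 -0.6 -0.8] w 0.0405
tool delta [0.001  0.0004 0.1038] tooly [0.962 0.274 0.   ]
```

View pics/s18.png

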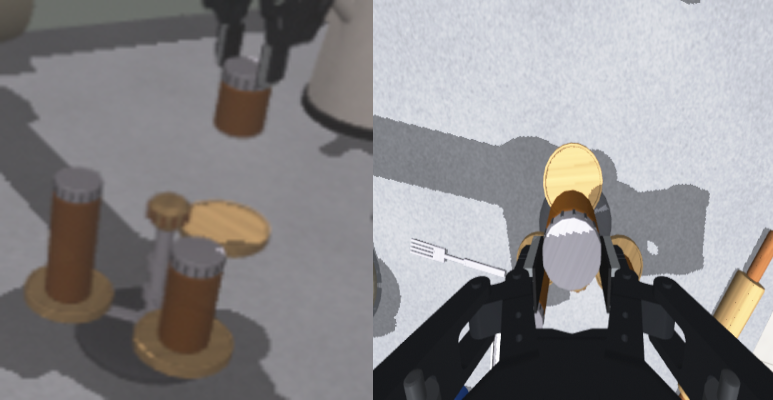

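View pics/t18.png

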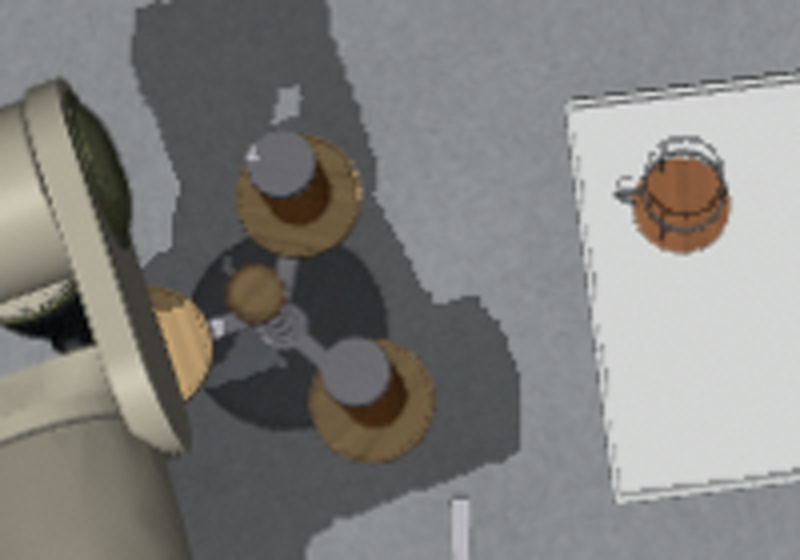

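```bash
python3 - <<'E'
from h import *
p=pickle.load(open("d18.pkl","rb"))["wrist"]; print(onz(p,[(280,187)],.099))
E
python3 -m crank '{"slide":[[0,0,0.015],[0,0,0.035],[0,0,0.055],[0,0,0.07],[0,0,0.08],[0,0,0.086],[0,0,0.09],[0,0,0.09]],"roll":[0,0,0,0,0,0,0,0],"grip":[0.03,0.03,0.03,0.03,0.03,0.03,0.03,0.03]}' 45
python3 to.py 0.460 0.2935 0.106
python3 look.py 19 330 110 100 110
```

```text
[[0.45850806 0.30313063 0.099     ]]
time_s: 27.0
position: [0.4598, 0.2933, 0.1197]
tool_rot: [[-0.275, 0.961, 0.0], [0.961, 0.275, 0.0], [0.0, 0.0, -1.0]]
ft_force: [-0.1, 0.6, -0.9]
grip_width: 0.0408
t 27.0 pos [0.4598 0.2933 0.1197] q [20.1 25.2 82.2  0.  72.7  4.1] F [-0.1  0.6 -0.9] w 0.0408
tool delta [0.0001 0.0002 0.0137] tooly [0.961 0.275 0.   ]
```

View pics/s19.png

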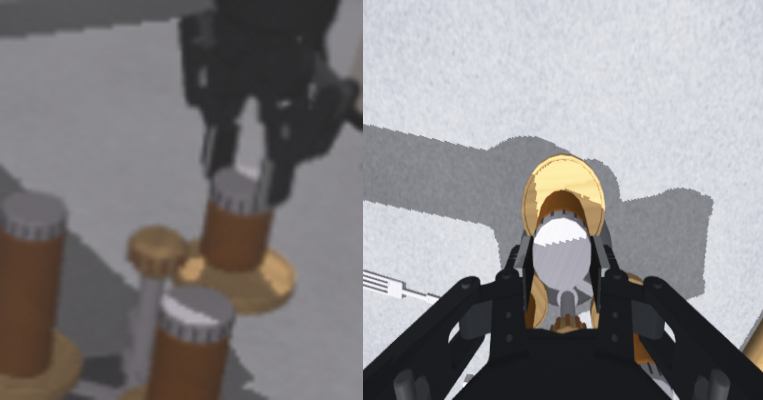

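```bash
python3 - <<'E'
from h import *
d=pickle.load(open("d19.pkl","rb")); p=d["wrist"]
b=p["frame"][150:290,200:360,::-1]; a=cv2.resize(b,None,fx=4,fy=4,interpolation=2)
s=d["scene"]; c=cv2.resize(s["frame"][140:210,350:430,::-1],None,fx=7,fy=7,interpolation=2)
for y,col in ((.2935,(0,255,0)),(.298,(0,0,255))):
  for z,r in ((.099,.039),(.092,.039)):
    q=proj(p,solid([(z,r)])+[.460,y,0]); cv2.polylines(a,[((q-[200,150]+.5)*4).astype(np.int32)],True,col,1)
    q=proj(s,solid([(z,r)])+[.460,y,0]); cv2.polylines(c,[((q-[350,140]+.5)*7).astype(np.int32)],True,col,1)
cv2.imwrite("pics/a19.png",a); cv2.imwrite("pics/c19.png",c)
E
```

```text
(no output)
```

View pics/a19.png

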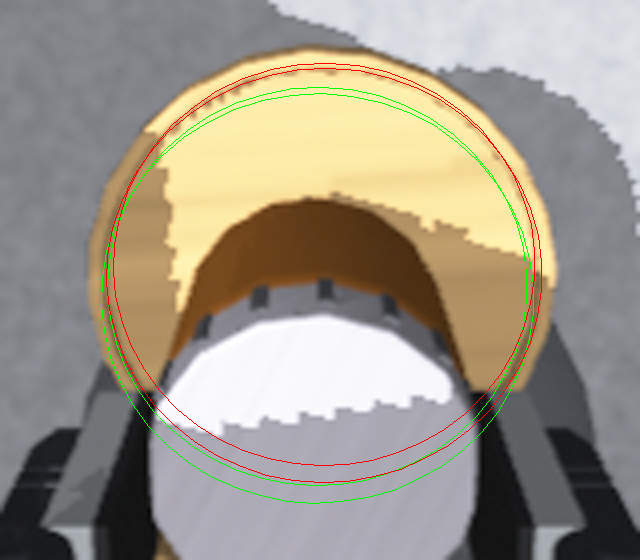

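View pics/c19.png

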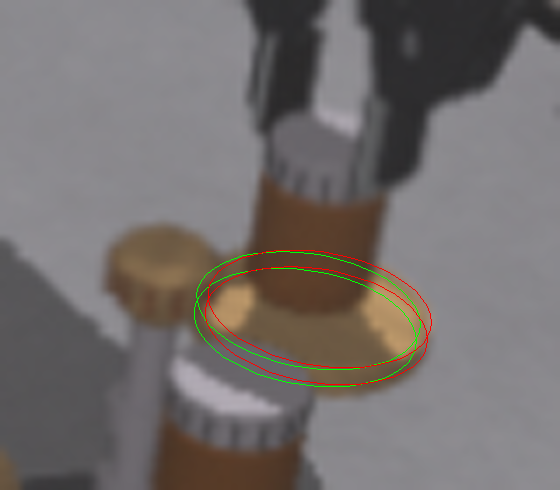

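```bash

python3 -m crank '{"slide":[[0.003,0,0.001],[0.003,0,0.003],[0.003,0,0.005],[0.003,0,0.007],[0.003,0,0.008],[0.003,0,0.009],[0.003,0,0.010],[0.003,0,0.011]],"roll":[0,0,0,0,0,0,0,0],"grip":[0.03,0.03,0.03,0.03,0.03,0.03,0.03,0.03]}' 45
python3 to.py 0.460 0.2935 0.106
```

```text
time_s: 27.9
position: [0.4591, 0.2962, 0.1088]
tool_rot: [[-0.275, 0.961, 0.0], [0.961, 0.275, 0.0], [0.0, 0.0, -1.0]]
ft_force: [-1.1, 1.0, 7.1]
grip_width: 0.0408
t 27.9 pos [0.4591 0.2962 0.1088] q [20.4 25.9 82.9  0.  71.1  4.4] F [-1.1  1.   7.1] w 0.0408
tool delta [-0.0029  0.0002  0.0028] tooly [0.961 0.275 0.   ]
```

Contact at the expected height, 7 N. I'll release slowly and look.

```bash

python3 -m crank '{"slide":[[0,0,0.001],[0,0,0.001],[0,0,0.001],[0,0,0.001],[0,0,0.001],[0,0,0.001],[0,0,0.001],[0,0,0.001]],"roll":[0,0,0,0,0,0,0,0],"grip":[0.03,0.03,0.042,0.044,0.047,0.05,0.055,0.06]}' 20
python3 to.py 0.460 0.2935 0.106
python3 look.py 20 330 110 100 110
```

```text
time_s: 28.7
position: [0.4589, 0.2962, 0.1076]
tool_rot: [[-0.275, 0.961, -0.0], [0.961, 0.275, -0.0], [0.0, -0.0, -1.0]]
ft_force: [-0.4, -1.0, 0.3]
grip_width: 0.0599
t 28.7 pos [0.4589 0.2962 0.1076] q [20.4 26.  83.   0.  71.   4.4] F [-0.4 -1.   0.3] w 0.0599
tool delta [-0.0029  0.0003  0.0016] tooly [ 0.961  0.275 -0.   ]
```

View pics/s20.png

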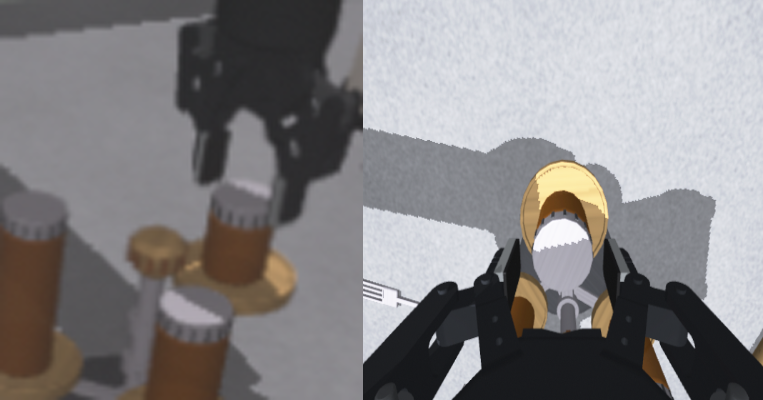

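```bash

python3 -m crank '{"slide":[[0,0,-0.008],[0,0,-0.025],[0,0,-0.05],[0,0,-0.08],[0,0,-0.11],[0,0,-0.13],[0,0,-0.135],[0,0,-0.135]],"roll":[0,0,0,0,0,0,0,0],"grip":[0.06,0.06,0.06,0.06,0.06,0.06,0.06,0.06]}' 45
python3 -m crank '{"slide":[[-0.03,0,0],[-0.07,0,0],[-0.11,0,0],[-0.15,0,0],[-0.19,0,0],[-0.23,0,0],[-0.27,0,0],[-0.3,0,0]],"roll":[0,0,0,0,0,0,0,0],"grip":[0.06,0.06,0.06,0.06,0.06,0.06,0.06,0.06]}' 45
python3 -m crank '{"slide":[[-0.03,0,0],[-0.06,0,0],[-0.08,0,0],[-0.09,0,0],[-0.09,0,0],[-0.09,0,0],[-0.09,0,0],[-0.09,0,0]],"roll":[0,0,0,0,0,0,0,0],"grip":[0.06,0.06,0.06,0.06,0.06,0.06,0.06,0.06]}' 45
python3 to.py 0.460 0.2935 0.106
python3 - <<'E'
from h import *
d={k:get_image(k) for k in ("wrist","scene","top")}
pickle.dump(d,open("d21.pkl","wb"))
a=d["scene"]["frame"][150:260,310:420,::-1]; b=d["top"]["frame"][140:260,140:260,::-1]
cv2.imwrite("pics/s21.png",np.hstack([cv2.resize(a,(400,400),interpolation=2),cv2.resize(b,(400,400),interpolation=2)]))
cv2.imwrite("pics/scene21.png",d["scene"]["frame"][:,:,::-1])
for n in ("scene","top"):
  for t in ("caddy","tumbler","cutter","shaker"):
    print(n,t,[(round(x["confidence"],2),np.round(x["box"],1).tolist()) for x in silhouettes(t,d[n])][:1])
E
```

```text
time_s: 29.6
position: [0.459, 0.2962, 0.2431]
tool_rot: [[-0.275, 0.961, 0.001], [0.961, 0.275, 0.0], [0.0, 0.001, -1.0]]
ft_force: [-0.3, -0.0, -0.1]
grip_width: 0.06
time_s: 30.4
position: [0.5414, 0.0056, 0.2411]
tool_rot: [[-0.274, 0.962, -0.003], [0.962, 0.274, 0.0], [0.001, -0.003, -1.0]]
ft_force: [0.4, 1.0, 0.2]
grip_width: 0.0599
time_s: 31.2
position: [0.5662, -0.0778, 0.2429]
tool_rot: [[-0.277, 0.961, 0.0], [0.961, 0.277, 0.0], [0.0, 0.0, -1.0]]
ft_force: [0.2, -0.7, -0.2]
grip_width: 0.0602
t 31.2 pos [ 0.5662 -0.0778  0.2429] q [-19.7  22.4  65.5   0.   92.1 -35.7] F [ 0.2 -0.7 -0.2] w 0.0602
tool delta [0.3862 0.0006 0.1369] tooly [0.961 0.277 0.   ]
scene caddy [(0.95, [266.6, 264.9, 28.9, 36.5])]
scene tumbler [(0.8, [156.4, 281.5, 37.1, 56.2])]
scene cutter [(0.56, [146.8, 253.6, 28.3, 31.8])]
scene shaker [(0.68, [197.9, 238.7, 21.8, 34.2])]
top caddy [(0.41, [220.1, 225.3, 23.2, 21.3])]
top tumbler [(0.65, [384.4, 166.6, 20.5, 26.3])]
top cutter [(0.76, [394.4, 214.4, 23.3, 21.6])]
top shaker [(0.58, [351.8, 219.9, 20.3, 13.2])]
```

View pics/s21.png

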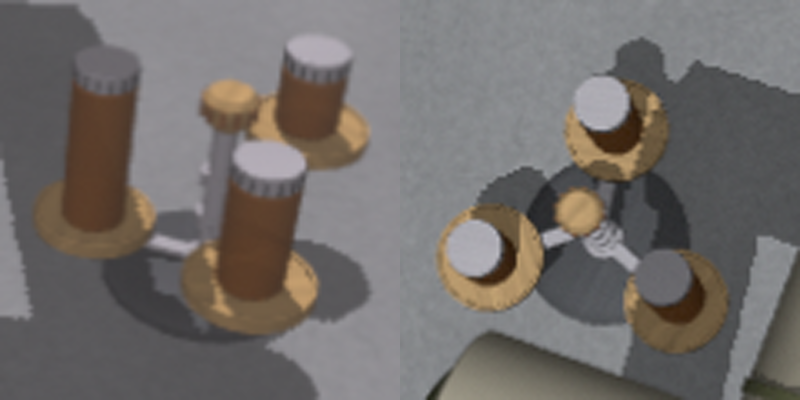

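View pics/scene21.png

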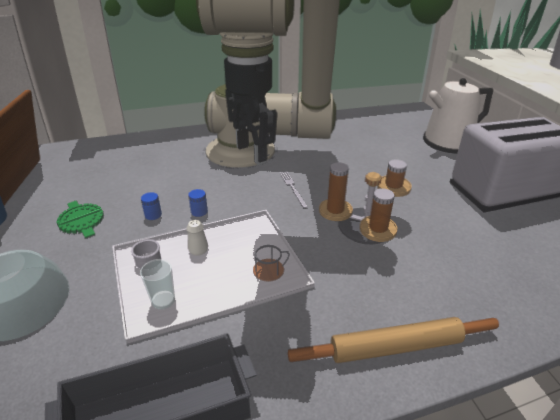

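```bash
python3 - <<'E'
from h import *
d=pickle.load(open("d21.pkl","rb")); t,s=d["top"],d["scene"]
f=lambda u,v:(140+(u-400)/3.3333,140+v/3.3333)
g=lambda u,v:(310+u*.275,150+v*.275)
for n,l,sh,z,sl in (("low",(663,277),(676,300),.035,(106,62)),("mid",(602,103),(616,130),.067,(269,162)),("high",(475,248),(490,257),.099,(318,54))):
    L=onz(t,[f(*l)],.15)[0];S=onz(t,[f(*sh)],z)[0]; L2=onz(s,[g(*sl)],.15)[0]
    print(n,"lid",L.round(4),"shelf",S.round(4),"diff mm",((L-S)[:2]*1000).round(1),"scene lid",L2.round(4))
E
```

```text
low lid [0.4375 0.1527 0.15  ] shelf [0.4353 0.1551 0.035 ] diff mm [ 2.2 -2.4] scene lid [0.431  0.1561 0.15  ]
mid lid [0.5703 0.2006 0.15  ] shelf [0.5684 0.2013 0.067 ] diff mm [ 1.9 -0.7] scene lid [0.5657 0.2038 0.15  ]
high lid [0.4603 0.2943 0.15  ] shelf [0.4614 0.2936 0.099 ] diff mm [-1.1  0.7] scene lid [0.4575 0.2966 0.15  ]
```

```bash
python3 -c "
from rig import *
print(close_job()); print(observe()['time_s'])"
```

```text
the job is handed in; nothing more can be done
None
the job is handed in; nothing more can be done
```

All three amber jars are on the carousel: the tall one on the lowest shelf, the medium on the middle and the short on the highest. I handed the job in at about 32 s on the robot's clock, out of 90. `close_job` gives no verdict, so the checks below are my own.

- **Jar placement:** In the last top view each lid is within about 3 mm of its shelf's centre. All three jars stand upright inside their rims, and the lids look level. Each was lowered slowly onto its shelf and released there.
- **Caddy:** I drew the tall jar straight up. The caddy stayed upright and in place in the scene view (within about 2 pixels).
- **Other things on the sheet:** The tumbler, cutter and shaker appear unmoved, within about 4 pixels in the scene view. The blue look-alikes were left alone, and the gripper was clear of everything at hand-in.

**What disagreed:**
- The wrist camera put the middle and highest shelves 6 to 10 mm farther out in y than the other two cameras. I corrected the placing there by only 2 to 3 mm.
- The scene camera put the lids of the tall and medium jars about 4 to 7 mm nearer the robot than the top camera did.
- All three jars met their shelves about 4 mm earlier than I had calculated, and the medium jar was set down with about 20 N. I eased off before letting it go.
- The caddy detector misfired in the final top view: it marked the lowest shelf. The check on the caddy rests on the scene view alone.

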